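Index the weld positioner and load the flanged pipe stub

TASK

First turn the weld positioner by its black handle post, click by click, until its yellow pointer stands at the red mark and it rests in that notch. Then slide the slim flanged pipe stub sideways into the slot of the yellow plate on the sloping bed, its flange flat on the bed behind (under) the plate, fully home at the closed end of the slot, and let go. The positioner must end still at the red mark; leave the thick red stub, the spray can and the magnet square where they are.

Things in the scene. Friction and masses are not known exactly. Their poses are not given: they have to be found in the camera images.
- positioner: blue round base of the weld positioner, 254 mm across, 40 mm high, fixed to the table (place and yaw vary). Origin at the centre of its underside, on the vertical swivel axis. White tick marks 15 degrees apart on its rim; the red mark lies in the direction of its own -x axis.
- swivel (a joint): angle of the clicking swivel on that base, rad; grows anticlockwise from above. Notches every 15 degrees (0, 0.262, ... 1.833); the pointer is at the red mark at 1.309, the 5th notch after 0. Starts 2 to 5 clicks below that; end stops -0.13 and 1.96. Passing a click takes about 6 N at the handle; left within about 5 degrees of a notch it pulls itself in.
- handle (a point): upright round black handle post on the swivel, 18 mm in diameter, 140 mm from the swivel axis, standing from 56 to 133 mm above the table, fixed to the swivel; this point is on its axis 113 mm above the table. Seen from above the post stands 45 degrees clockwise of the pointer.
- pointer (a point): tip of the yellow pointer on the swivel, below the low edge of the bed.
- seat (a point): where the centre of the stub's underside comes when fully home, on the top face of a flat steel bed that slopes at 30 degrees on the swivel. Axes: x straight up the slope (away from the pointer), z the bed's normal (leaning 30 degrees from vertical towards the pointer), y across. The bed is 110 mm wide, from 43 mm down-slope to 122 mm up-slope of this point.
- slot (a point): middle of the yellow slotted plate's open, up-slope edge, at its underside: 37 mm up-slope of seat, 13 mm above the bed; axes as seat. Plate 8 mm thick (bolt heads 4 mm more), 80 mm long down-slope, parallel to the bed. Slot 38 mm wide, flared to about 50 mm in the last 14 mm, closed end 54 mm in (it stops the barrel). 78 mm free width for the flange below.
- landing (a point): point on the open upper half of the bed, 79 mm up-slope of seat, where the flange can be set down flat before it is slid down-slope into the slot; same axes as seat.
- stub_mid (a point): centre of the slim flanged pipe stub, half-way up (50 mm above its underside); z along its axis. Bright barrel 34 mm in diameter with a copper band, 100 mm long over all; at its foot a round flange 64 mm in diameter, 8 mm thick. About 0.4 kg. It starts upright on the table, flange down.
- stub_foot (a point): centre of the underside of that stub's flange.
- thick_stub: bystander: thicker red pipe stub, barrel 50 mm, flange 82 mm, 85 mm high, standing upright; it does not fit the slot. Origin at the centre of its underside.
- can: bystander: green spray can 54 mm in diameter, 150 mm high, upright. Origin at the centre of its underside.
- magnet: bystander: flat red magnet square 75 x 75 x 16 mm lying on the table. Origin at the centre of its underside.
- rest: torch rest fixed to the table: foot 90 x 70 x 14 mm, post 18 mm in diameter, fork on top reaching 250 mm high and 50 mm wide along y. Origin at the centre of its underside.

How it is judged:
On the way, in this order (a step that is already met when the one before it is completed fails the run):
1. the swivel rests in the notch at the red mark, before the stub is loaded (value of joint swivel between 1.25 and 1.37 rad and velocity of joint swivel between -0.1 and 0.1 rad/s), for 0.3 s.
2. the stub is home in the slot, flange under the plate (distance between stub_foot and seat below 0.007 m and angle between the z axis of stub_foot and the z axis of seat, either way round below 0.12 rad), for 0.2 s.
At the end, for the whole second after the job is handed in: The slim stub stands in the slot with its flange under the plate, the centre of its underside within 7 mm of the seat point and its axis within 7 degrees of the bed's normal, released; the swivel is within 3.4 degrees of the red mark's notch (1.309 rad) (all of step 2 and value of joint swivel between 1.25 and 1.37 rad); the robot touches nothing.
It fails at once if the thick stub is moved more than 25 mm or tipped (distance of thick_stub from where it was at the start of the episode above 0.025 m or angle between thick_stub's own z axis and vertical above 0.4 rad).
It fails at once if the spray can is moved more than 25 mm or tipped (distance of can from where it was at the start of the episode above 0.025 m or angle between can's own z axis and vertical above 0.4 rad).
It fails at once if the magnet square is moved more than 25 mm (distance of magnet from where it was at the start of the episode above 0.025 m).
It also fails if it takes over 61 s, if anything falls off the work surface, if the arm or the gripper's body presses on something with over 40 N, if the wrist force passes 120 N, or if a joint passes its speed limit or range.

ROBOT

A 7-joint arm with a two-finger parallel gripper is mounted at the origin on the work surface. World frame = base frame: x ahead of the robot, y to its left, z up, the work surface at z = 0. Lengths are in m, angles in rad, forces in N, time in s.
With the tool pointing down it reaches from about 0.425 to 0.95 m from the base axis. Payload 4.7 kg.
Tool frame: the origin (TCP) lies at the very end of the fingers, on their centre line; the grasp point (between the pads) lies 19 mm behind it; z points along the fingers, x is the direction in which the jaws open and shut, and the axes are right-handed (so a half turn about z gives the same grasp; the last joint's range is limited). The gripper opens to 85 mm and grips with 20 to 120 N. Pads are 22 mm wide; open, the fingers measure 114 mm over their backs; the gripper's body (76 mm by 85 mm) begins 54 mm behind the grasp point. The pads swing forward as they close: fully open they stand 13 mm farther back than shut.
Start: joints at [-1.157, 0.469, -0.049, 1.532, 0.024, 1.141, -0.082], TCP at [0.289, 0.61, 0.203] pointing down, gripper open.
Joint ranges: [-2.59, 2.59], [-0.33, 1.99], [-1.39, 1.29], [0.1, 2.45], [-1.04, 4.18], [0.21, 1.99], [-2.66, 2.66]. Speed limits (rad/s): [2.57, 2.57, 3.14, 3.14, 3.14, 3.14, 3.14].

INTERFACE

Orientations are given as a unit quaternion [x, y, z, w].
In Python, from station import r gives the robot as it stands.
- The arm moves only by the shell command python3 -m crank 'ROWS' [FORCE]. ROWS is JSON, one flat list of numbers, 7 for each row, row after row: the shift along the tool's x, y, z in mm, then the turn, a rotation vector about the tool's x, y, z in rad, then the closure, from -1 (fully open) to 1 (shut). A call has 1 to 10 rows; each row is the pose to reach, as a shift and turn from the pose commanded when the call began, along the tool's axes at that moment; what a row does not reach only later rows make up. A row lasts 1/12 s, in which the tool goes at most 41.7 mm and 7.16 degrees, less where a joint would pass 70% of its speed; a pose out of reach is approached as far as the arm can. A call with a gripper value outside its range is refused whole. The fingers move at their own pace and stop on an object; FORCE is the grip in N (left out, the last holds). Time passes only in rows, so rows that repeat a pose let the fingers close. It gives the time, the measured TCP pose, the force and the opening at its end, in the units of the state.
- r.get_obs(): the state, without advancing time (a new reading comes with each control period).
- r.get_image(name): name is "scene" or "top" or "wrist"; returns a dict with "frame" (400x640x3 uint8, red, green, blue), "fovy" (degrees; the focal length in pixels is half the picture's height over the tangent of half this angle, whatever the lens; pixels are square), "cx", "cy" (the principal point, pixels), "eye" and "orientation" of the camera in the world. Camera axes: x right, y up, looking along -z (the intrinsics and any distortion apply to the point x, -y, -z); pixel columns grow to the right and rows downward; lengths in m; the calibration is good to about 2 mm. A picture is of the moment at which its call begins. There is no depth.
- r.hand_in(): hands the job in, once; it reports no verdict.
The state is a dict: "time": time; "joint_positions": joint angles; "dq": joint speeds; "joint_torque": joint torques, N m; "tool_pos": TCP position; "orientation": TCP orientation; "ft_force": force on the tool from outside, world axes, zero at the start; "torque": the same for the moment, N m; "opening": opening from 0.0 (shut) to 1.0 (fully open).
Only numpy, scipy, OpenCV 4.12 (cv2) and the standard library are available. Lean on these libraries where they do the work, as an engineer would, in place of code of your own. Each camera call takes 0.05 s, during which the arm holds its last target.

## Working session

There is one attempt and no reset: what is moved stays moved. The work goes in short steps, Python scripts to look and compute and a shell command to move; the robot and the scene stay as the last step left them, time stands still between calls to the robot, and variables do not carry over. Pictures are saved under pics/ and viewed, and the job is handed in when it is done.

```bash
ls; mkdir -p pics; python3 - <<'E'
from station import r
import cv2
print(r.get_obs())
for n in ["scene","top","wrist"]:
    im=r.get_image(n)
    print(n,{k:v for k,v in im.items() if k!="frame"})
    cv2.imwrite(f"pics/{n}0.png",im["frame"][:,:,::-1])
E
```

```text
pics
{'time': 0.0, 'joint_positions': array([-1.15686813,  0.46947151, -0.04858166,  1.53372099,  0.02407281,
        1.14099281, -0.08231799]), 'dq': array([-0.00100592, -0.00019961, -0.00137986,  0.0010679 ,  0.00013537,
       -0.00101779, -0.00074502]), 'joint_torque': array([-1.34843671e-03, -5.10306787e+01, -4.76709602e-02, -2.37718767e+01,
        1.05718779e-02,  7.25779479e-03, -1.10335301e-05]), 'tool_pos': array([0.28894757, 0.60930383, 0.2018297 ]), 'orientation': array([ 8.45134087e-01,  5.34553428e-01, -8.33357466e-04,  5.60148688e-04]), 'ft_force': array([ 0.77255512, -0.27079803, -0.6715265 ]), 'torque': array([-0.0268537 ,  0.02463883, -0.03481923]), 'opening': 1.0087534706839485}
scene {'fovy': 42.46786998287972, 'cx': 316.3152282305174, 'cy': 206.72013952532853, 'eye': array([ 1.12886127, -0.00719186,  0.85940854]), 'orientation': array([0.23330285, 0.2188826 , 0.63853781, 0.69994975])}
top {'fovy': 52.9451583202659, 'cx': 326.01573691233483, 'cy': 194.41190987772862, 'eye': array([0.46748053, 0.05199339, 0.84113299]), 'orientation': array([ 0.02858156, -0.05987057, -0.69940105,  0.71164372])}
wrist {'fovy': 65.21628345994174, 'cx': 317.30153704666367, 'cy': 201.11613326938726, 'eye': array([0.22287709, 0.64094136, 0.37254102]), 'orientation': array([-0.12464946, -0.07744259,  0.52930101,  0.83564682])}
```

View pics/scene0.png

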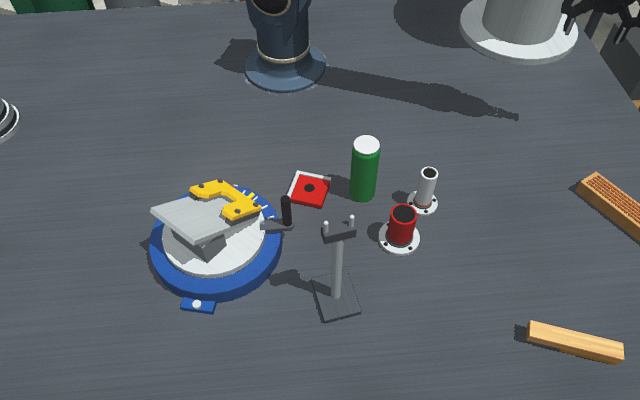

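View pics/top0.png

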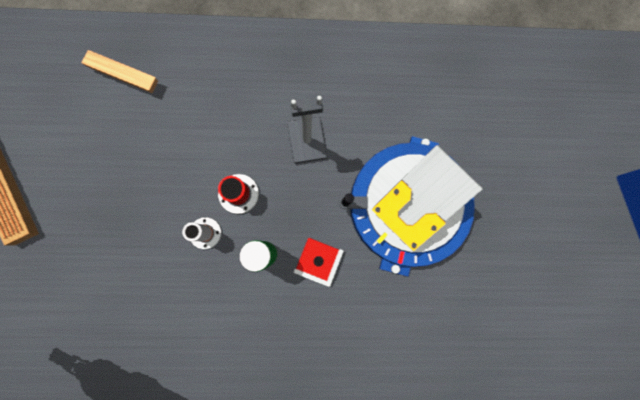

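View pics/wrist0.png

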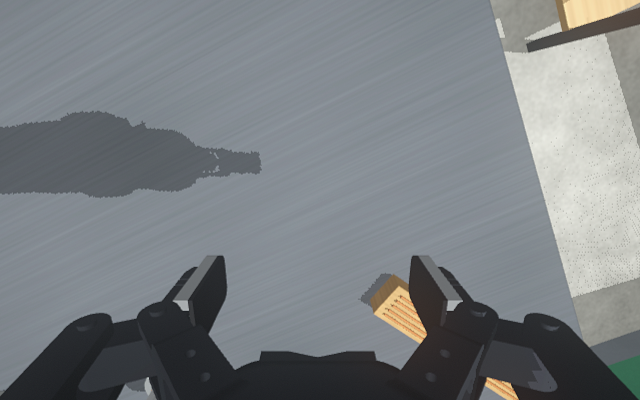

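```bash
cat > h.py <<'E'
import numpy as np, cv2
from scipy.spatial.transform import Rotation as R
def cam(im):
    f=200/np.tan(np.radians(im["fovy"])/2); return f,im["cx"],im["cy"],np.array(im["eye"]),R.from_quat(im["orientation"]).as_matrix()
def ray(im,uv):
    f,cx,cy,e,M=cam(im); uv=np.atleast_2d(uv).astype(float)
    d=np.c_[(uv[:,0]-cx)/f,-(uv[:,1]-cy)/f,-np.ones(len(uv))]@M.T
    return e,d
def onz(im,uv,z):
    e,d=ray(im,uv); return e+d*((z-e[2])/d[:,2])[:,None]
def proj(im,P):
    f,cx,cy,e,M=cam(im); q=(np.atleast_2d(P)-e)@M
    return np.c_[cx-f*q[:,0]/q[:,2], cy+f*q[:,1]/q[:,2]]
def tri(pairs):
    A=np.zeros((3,3));b=np.zeros(3)
    for im,uv in pairs:
        e,d=ray(im,uv); d=d[0]/np.linalg.norm(d[0]); Q=np.eye(3)-np.outer(d,d); A+=Q;b+=Q@e
    return np.linalg.solve(A,b)
def hsv(im): return cv2.cvtColor(im["frame"],cv2.COLOR_RGB2HSV)
def big(m):
    n,l,s,c=cv2.connectedComponentsWithStats(m.astype(np.uint8)); i=1+np.argmax(s[1:,4]); return l==i,c[i],s[i]
def circfit(P):
    A=np.c_[2*P[:,:2],np.ones(len(P))]; x=np.linalg.lstsq(A,(P[:,:2]**2).sum(1),rcond=None)[0]
    return x[:2],np.sqrt(x[2]+x[0]**2+x[1]**2)
E
python3 - <<'E'
from h import *
from station import r
T=r.get_image("top");S=r.get_image("scene")
cv2.imwrite("pics/topz.png",cv2.resize(T["frame"][120:290,150:490,::-1],(800,400),interpolation=cv2.INTER_CUBIC))
cv2.imwrite("pics/scz.png",cv2.resize(S["frame"][130:330,140:460,::-1],(800,500),interpolation=cv2.INTER_CUBIC))
h=hsv(T)
m=(h[...,0]>105)&(h[...,0]<125)&(h[...,1]>180)&(h[...,2]>60)
m[:,550:]=0
mm,c,s=big(m);print(c,s)
P=onz(T,[[400,257],[381,238],[347,200],[413,203]],0.04);print(P.round(3))
print(proj(T,[[0,0,0],[.5,0,0],[.5,.3,0]]),proj(S,[[0,0,0],[.5,0,0],[.5,.3,0]]))
# outer hull pts
ct=max(cv2.findContours(mm.astype(np.uint8),0,1)[0],key=len)[:,0]
Q=onz(T,ct,0.04)
c0=onz(T,[[413,203]],0.04)[0,:2]
for _ in range(5):
    d=np.linalg.norm(Q[:,:2]-c0,axis=1);k=abs(d-.127)<.01
    c0,rr=circfit(Q[k]);print(c0,rr,k.sum())
E
```

```text
[385.66015972 162.30523514] [ 352  137   84   59 1127]
[[ 0.446 -0.132  0.04 ]
 [ 0.483 -0.094  0.04 ]
 [ 0.558 -0.025  0.04 ]
 [ 0.555 -0.16   0.04 ]]
[[329.68648916 488.5865288 ]
 [332.88091607 229.52395359]
 [187.48339856 227.15284918]] [[284.02000706  66.02111633]
 [296.3089662  217.58842129]
 [439.24278654 206.60573315]]
[ 0.55324538 -0.16397744] 0.1282357216154188 118
[ 0.55613147 -0.16275127] 0.12533505798719774 120
[ 0.55504907 -0.16370277] 0.12682071058178124 120
[ 0.55565449 -0.16340061] 0.12608971575056627 120
[ 0.55504907 -0.16370277] 0.12682071058178124 120
```

View pics/topz.png

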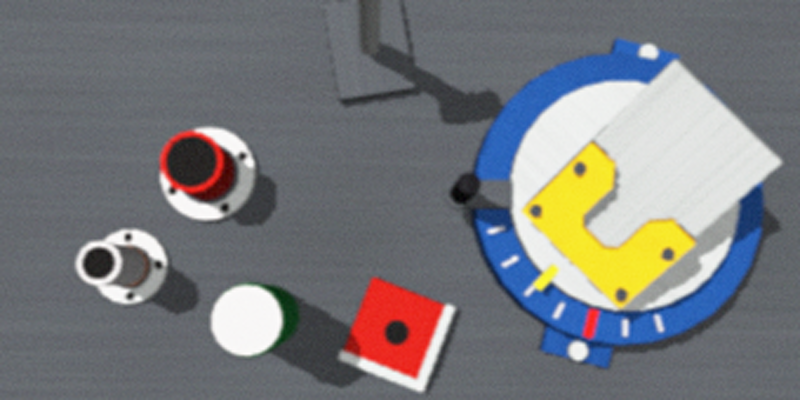

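View pics/scz.png

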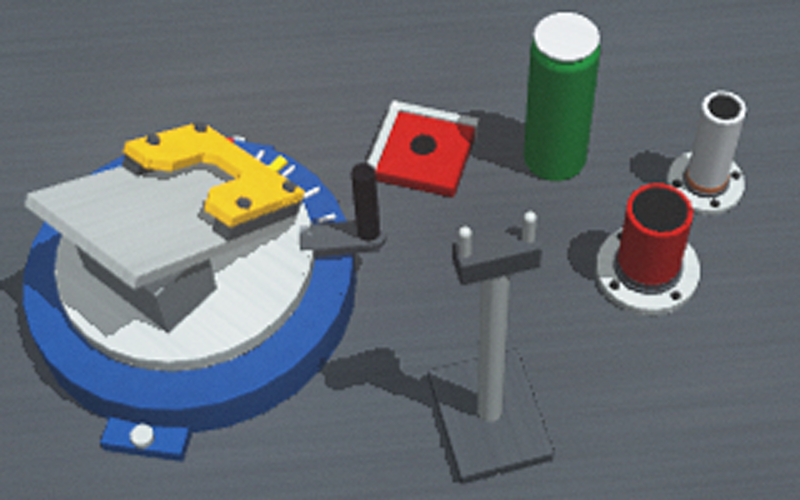

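```bash
python3 - <<'E'
from h import *
from station import r
T=r.get_image("top");S=r.get_image("scene")
def zt(u,v): return [150+u*.425,120+v*.425]
def zs(u,v): return [140+u*.4,130+v*.4]
def TR(a,b):
    p=tri([(T,zt(*a)),(S,zs(*b))]); print(p.round(4), np.linalg.norm(proj(T,p)-zt(*a)).round(1),np.linalg.norm(proj(S,p)-zs(*b)).round(1)); return p
print("slim top");TR((99,264),(724,106)); print("thick top");TR((192,161),(660,210))
print("can");TR((246,320),(567,36)); print("magnet");TR((397,332),(424,145))
print("bolts");[TR(a,b) for a,b in [((580,168),(245,204)),((536,211),(290,187)),((668,254),(153,139)),((621,295),(201,127))]]
print("handle top");TR((465,186),(364,172))
h=hsv(T);H,s,v=h[...,0].astype(int),h[...,1],h[...,2]
m=(H>22)&(H<34)&(s>150)&(v>120); n,l,st,c=cv2.connectedComponentsWithStats(m.astype(np.uint8))
print([(c[i].round(1),st[i,4]) for i in range(1,n) if st[i,4]>8])
m=((H<6)|(H>174))&(s>150)&(v>100); n,l,st,c=cv2.connectedComponentsWithStats(m.astype(np.uint8))
print([(c[i].round(1),st[i,4]) for i in range(1,n) if st[i,4]>8])
# slim flange & blue ring fine fit
m=(H>105)&(H<125)&(s>150)&(v>40);m[:,550:]=0
Q=onz(T,np.argwhere(m)[:,::-1],.04)[:,:2]
c0=np.array([.555,-.1635])
for o in range(8):
    a=np.degrees(np.arctan2(Q[:,1]-c0[1],Q[:,0]-c0[0]));d=np.linalg.norm(Q-c0,axis=1)
    E=[]
    for b in range(-180,180,10):
        k=(a>=b)&(a<b+10)&(d<.14)
        if k.sum()>10: E.append((b,d[k].max()))
    P=np.array([c0+[e*np.cos(np.radians(b+5)),e*np.sin(np.radians(b+5))] for b,e in E]);k=np.array([e<.133 for b,e in E])
    c0,rr=circfit(P[k])
print(c0,rr,[(b,round(e,3)) for b,e in E])
m=(v>170)&(s<50)
for box,z in (((195,210,232,255),.008),):
    pass
E
```

```text
slim top
[0.4874 0.2641 0.0977] 1.0 0.9
thick top
[0.5713 0.1993 0.0825] 0.8 0.8
can
[0.4475 0.1431 0.1472] 0.8 0.7
magnet
[0.4352 0.031  0.0142] 1.0 1.0
bolts
[ 0.5664 -0.1058  0.123 ] 1.0 1.0
[ 0.5347 -0.0757  0.0981] 1.0 1.0
[ 0.501  -0.1733  0.1251] 0.7 0.7
[ 0.4695 -0.1432  0.0984] 0.9 0.9
handle top
[ 0.5499 -0.0177  0.1282] 0.1 0.1
[(array([406.1, 217.3]), np.int32(1808)), (array([381.7, 237.6]), np.int32(42))]
[(array([232.3, 189.4]), np.int32(213)), (array([316.9, 258.4]), np.int32(1022)), (array([400.8, 256.8]), np.int32(36))]
[ 0.55356603 -0.15833681] 0.12595656029001112 [(-180, np.float64(0.125)), (-170, np.float64(0.125)), (-160, np.float64(0.126)), (-150, np.float64(0.126)), (-140, np.float64(0.126)), (-130, np.float64(0.126)), (-120, np.float64(0.127)), (-110, np.float64(0.127)), (-100, np.float64(0.125)), (-90, np.float64(0.126)), (-20, np.float64(0.137)), (-10, np.float64(0.139)), (0, np.float64(0.136)), (10, np.float64(0.126)), (20, np.float64(0.126)), (30, np.float64(0.126)), (40, np.float64(0.125)), (50, np.float64(0.126)), (60, np.float64(0.126)), (70, np.float64(0.126)), (80, np.float64(0.125)), (90, np.float64(0.127)), (100, np.float64(0.127)), (110, np.float64(0.127)), (120, np.float64(0.127)), (130, np.float64(0.126)), (140, np.float64(0.126)), (150, np.float64(0.14)), (160, np.float64(0.139)), (170, np.float64(0.14))]
```

```bash
cat >> h.py <<'E'
def go(pos,M,o):
    """shift mm (tool axes), rotvec (tool axes) from state o to target"""
    M0=R.from_quat(o["orientation"]).as_matrix()
    s=M0.T@(np.array(pos)-o["tool_pos"])*1000; w=R.from_matrix(M0.T@M).as_rotvec()
    print("shift",s.round(1),"rot",w.round(3),"| at",o["tool_pos"].round(4),"t",round(float(o["time"]),2),"F",np.round(o["ft_force"],1),"op",round(float(o["opening"]),3),"q",np.round(o["joint_positions"],2))
def frame(z,x):
    z=np.array(z,float)/np.linalg.norm(z);x=np.array(x,float);x-=z*(x@z);x/=np.linalg.norm(x)
    return np.c_[x,np.cross(z,x),z]
E
python3 - <<'E'
from h import *
from station import r
T=r.get_image("top")
print(onz(T,[[400.8,256.8],[381.7,237.6]],.04), onz(T,[[308,138]],.014), onz(T,[[308,104],[292,101],[320,98]],.245))
a=np.radians(16.5)
go([.550,-.018,.25],frame([0,0,-1],[np.cos(a),np.sin(a),0]),r.get_obs())
E
```

```text
[[ 0.44652816 -0.13362125  0.04      ]
 [ 0.48395324 -0.0954369   0.04      ]] [[0.69117192 0.05585463 0.014     ]] [[0.68232812 0.05585458 0.245     ]
 [0.68634996 0.08049856 0.245     ]
 [0.69249759 0.03755853 0.245     ]]
shift [-455.6  504.7  -47.1] rot [0.   0.   0.84] | at [0.2892 0.6099 0.2028] t 0.4 F [-0.4  0.3  0.8] op 1.0 q [-1.16  0.47 -0.05  1.53  0.02  1.14 -0.08]
```

```bash
python3 -m crank '[0,0,-40,0,0,0,-1, -27,30,-47,0,0,0.1,-0.5, -54,60,-47,0,0,0.2,0, -81,90,-47,0,0,0.3,0.2, -108,120,-47,0,0,0.4,0.2, -135,150,-47,0,0,0.5,0.2, -162,180,-47,0,0,0.6,0.2, -189,210,-47,0,0,0.7,0.2, -216,240,-47,0,0,0.8,0.2, -243,270,-47,0,0,0.84,0.2]'
python3 - <<'E'
from h import *
from station import r
a=np.radians(16.5)
go([.550,-.018,.22],frame([0,0,-1],[np.cos(a),np.sin(a),0]),r.get_obs())
E
```

```text
time: 1.23
tool_pos: [0.4294, 0.2728, 0.2502]
orientation: [0.99, 0.142, 0.0, -0.0]
ft_force: [0.4, 0.6, -0.0]
opening: 0.401
shift [ 34.2 313.   30.1] rot [-0.001 -0.001 -0.004] | at [0.4294 0.2728 0.2502] t 1.23 F [ 0.4  0.6 -0. ] op 0.401 q [-0.85  0.15  0.23  1.87 -0.04  1.12 -0.32]
```

```bash
python3 -m crank '[4,38,0,0,0,0,0.2, 8,76,0,0,0,0,0.2, 12,114,0,0,0,0,0.2, 17,152,0,0,0,0,0.2, 21,190,0,0,0,0,0.2, 26,228,0,0,0,0,0.2, 30,266,0,0,0,0,0.2, 34,300,10,0,0,0,0.2, 34,313,30,0,0,0,0.2, 34,313,30,0,0,0,0.2]'
python3 - <<'E'
from h import *
from station import r
a=np.radians(16.5)
go([.550,-.018,.085],frame([0,0,-1],[np.cos(a),np.sin(a),0]),r.get_obs())
W=r.get_image("wrist"); cv2.imwrite("pics/w1.png",W["frame"][:,:,::-1])
S=r.get_image("scene"); cv2.imwrite("pics/s1.png",S["frame"][:,:,::-1])
print(proj(W,[[.5499,-.0177,.133]]))
E
```

```text
time: 2.07
tool_pos: [0.5491, -0.0205, 0.2172]
orientation: [0.99, 0.14, -0.002, 0.001]
ft_force: [-0.7, 0.5, -1.4]
opening: 0.396
shift [  2.3  -2.3 132.2] rot [ 0.001  0.005 -0.007] | at [ 0.5491 -0.0205  0.2172] t 2.07 F [-0.7  0.5 -1.4] op 0.396 q [-0.41  0.26  0.45  1.83 -0.13  1.08  0.37]
[[319.14832793 193.66193105]]
```

View pics/w1.png

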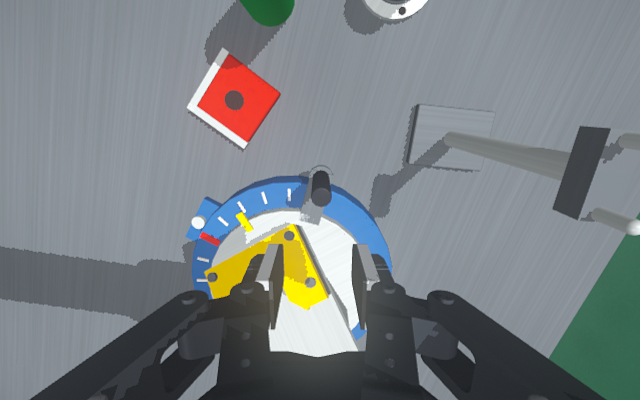

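View pics/s1.png

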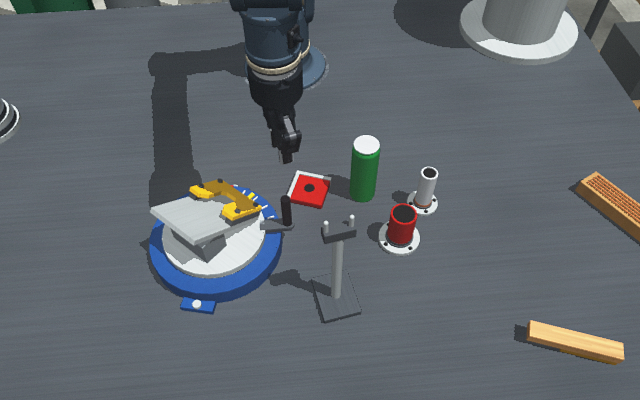

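```bash
python3 - <<'E'
from h import *
from station import r
S=r.get_image("scene");W=r.get_image("wrist");o=r.get_obs()
for I in(S,W): print(proj(I,[o["tool_pos"],[.55,-.018,.133]]))
print(tri([(W,[320,178]),(S,[285.6,198.5])]))
E
```

```text
[[284.63452911 164.73787614]
 [285.23919966 197.1695369 ]]
[[317.18058376 235.69836222]
 [315.08174414 199.16575813]]
[ 0.54772965 -0.00961315  0.12231541]
```

```bash
python3 - <<'E'
from h import *
from station import r
W=r.get_image("wrist");o=r.get_obs(); print(o["tool_pos"],W["eye"],W["orientation"])
cv2.imwrite("pics/w2.png",cv2.resize(W["frame"][100:300,160:480,::-1],(800,500)))
T=r.get_image("top"); cv2.imwrite("pics/t2.png",T["frame"][:,:,::-1])
print(proj(W,[[.55,-.018,.133],[.55,-.018,.056],[.435,.031,.016],[.4465,-.1336,.04]]))
E
```

```text
[ 0.55091711 -0.01396552  0.22072971] [0.53015478 0.05622387 0.39116496] [-0.14508601 -0.02147246  0.14348074  0.97872481]
[[314.51412508 199.4722774 ]
 [315.08502893 179.46273697]
 [231.26627902 103.44511926]
 [206.94688951 241.36130113]]
```

View pics/w2.png

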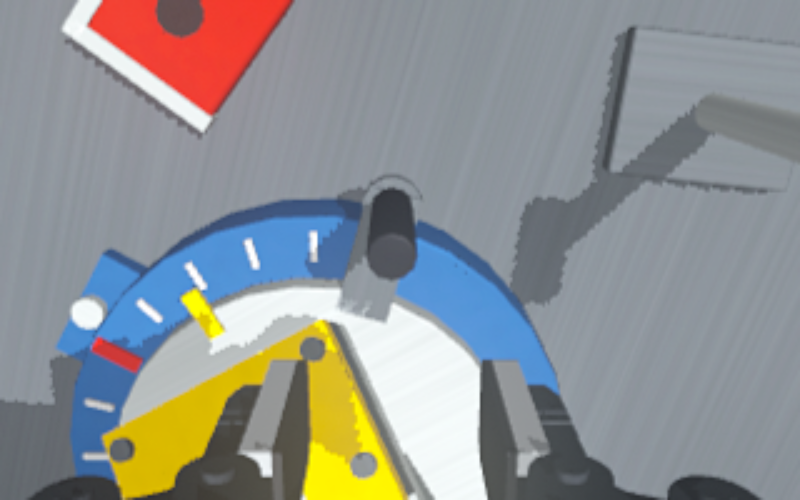

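View pics/t2.png

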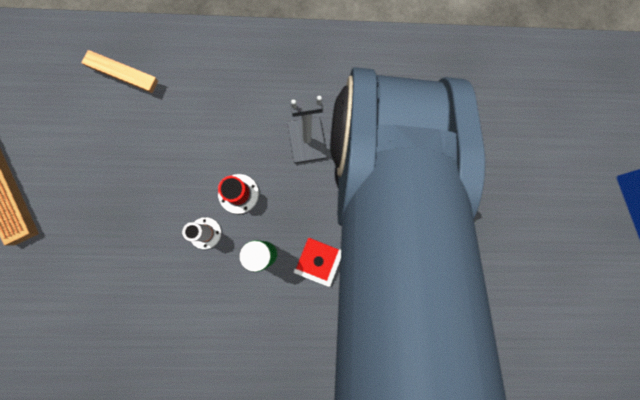

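```bash
python3 -m crank '[0,4,35,0,0,0,0.2, 0,4,70,0,0,0,0.2, 0,4,105,0,0,0,0.2, 0,4,134,0,0,0,0.2, 0,4,134,0,0,0,0.3, 0,4,134,0,0,0,0.35]'
python3 - <<'E'
from h import *
from station import r
a=np.radians(16.5)
go([.550,-.018,.085],frame([0,0,-1],[np.cos(a),np.sin(a),0]),r.get_obs())
W=r.get_image("wrist"); cv2.imwrite("pics/w3.png",W["frame"][:,:,::-1])
go([.550,-.018,.085],frame([0,0,-1],[np.cos(a),np.sin(a),0]),r.get_obs())
E
```

```text
time: 2.87
tool_pos: [0.5512, -0.0187, 0.0857]
orientation: [0.99, 0.144, -0.001, -0.0]
ft_force: [0.7, 0.2, 0.1]
opening: 0.323
shift [-1.  -1.   0.7] rot [-0.001  0.002  0.002] | at [ 0.5512 -0.0187  0.0857] t 2.87 F [0.7 0.2 0.1] op 0.323 q [-0.36  0.42  0.4   1.96 -0.23  0.8   0.46]
shift [-2.4 -1.7  2.3] rot [ 0.    -0.002  0.001] | at [ 0.5528 -0.019   0.0873] t 2.92 F [ 0.5 -1.   0.8] op 0.324 q [-0.36  0.42  0.4   1.96 -0.23  0.8   0.46]
```

View pics/w3.png

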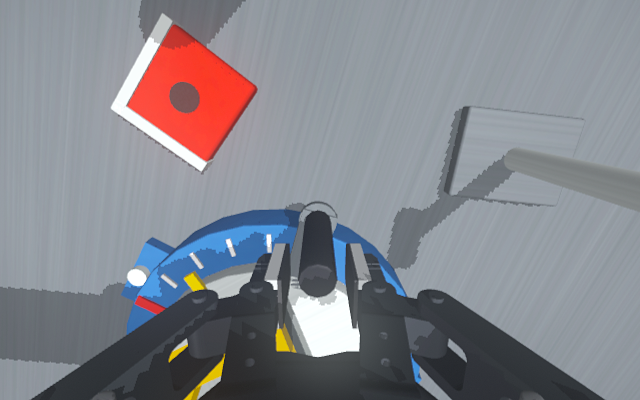

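```bash
python3 - <<'E'
from h import *
from station import r
o=r.get_obs();M0=R.from_quat(o["orientation"]).as_matrix()
c=np.array([.5536,-.1583,.086])
for a in np.arange(92,127,2.5):
    p=c+.14*np.array([np.cos(np.radians(a)),np.sin(np.radians(a)),0]); print(a,(M0.T@(p-o["tool_pos"])*1000).round(1))
E
```

```text
92.0 [-3.8 -1.7  1.3]
94.5 [-9.7 -3.1  1.2]
97.0 [-15.7  -4.3   1.2]
99.5 [-21.7  -5.2   1.2]
102.0 [-27.8  -5.8   1.2]
104.5 [-33.9  -6.1   1.2]
107.0 [-40.   -6.2   1.2]
109.5 [-46.1  -6.    1.2]
112.0 [-52.2  -5.6   1.2]
114.5 [-58.3  -4.9   1.1]
117.0 [-64.3  -3.9   1.1]
119.5 [-70.3  -2.7   1.1]
122.0 [-76.2  -1.2   1.1]
124.5 [-82.1   0.6   1.1]
```

```bash
python3 -m crank '[-4,-2,1,0,0,0,0.48, -10,-3,1,0,0,0,0.48, -16,-4,1,0,0,0,0.48, -22,-5,1,0,0,0,0.48, -28,-6,1,0,0,0,0.48, -34,-6,1,0,0,0,0.48, -40,-6,1,0,0,0,0.48, -40,-6,1,0,0,0,0.48]'
python3 - <<'E'
from h import *
from station import r
W=r.get_image("wrist"); cv2.imwrite("pics/w4.png",W["frame"][:,:,::-1])
o=r.get_obs();M0=R.from_quat(o["orientation"]).as_matrix();print(o["tool_pos"],o["ft_force"],o["opening"])
c=np.array([.5536,-.1583,.086])
for a in np.arange(107,127,2.5):
    p=c+.14*np.array([np.cos(np.radians(a)),np.sin(np.radians(a)),0]); print(a,(M0.T@(p-o["tool_pos"])*1000).round(1))
E
```

```text
time: 3.58
tool_pos: [0.5124, -0.025, 0.0858]
orientation: [0.99, 0.143, 0.002, -0.0]
ft_force: [4.3, 2.0, -0.9]
opening: 0.262
[ 0.51251872 -0.02493899  0.08579285] [4.24035442 1.86282842 1.78231477] 0.26032292468623064
107.0 [ 0.3 -0.5 -0.2]
109.5 [-5.8 -0.3 -0.2]
112.0 [-11.9   0.2  -0.3]
114.5 [-18.    0.9  -0.3]
117.0 [-24.    1.9  -0.3]
119.5 [-30.    3.1  -0.3]
122.0 [-35.9   4.6  -0.3]
124.5 [-41.7   6.4  -0.4]
```

View pics/w4.png

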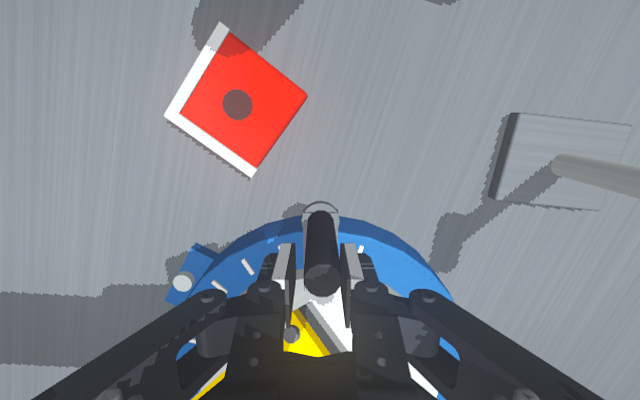

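```bash
python3 -m crank '[-6,0,0,0,0,0,0.48, -12,0,0,0,0,0,0.48, -18,1,0,0,0,0,0.48, -24,2,0,0,0,0,0.48, -30,3,0,0,0,0,0.48, -35,4.5,0,0,0,0,0.48, -37,5,0,0,0,0,0.48, -37,5,0,0,0,0,0.48, -37,5,0,0,0,0,0.2]'
python3 - <<'E'
from h import *
from station import r
W=r.get_image("wrist"); cv2.imwrite("pics/w5.png",W["frame"][:,:,::-1])
o=r.get_obs();print(o["tool_pos"],o["ft_force"],o["opening"])
print(np.degrees(np.arctan2(o["tool_pos"][1]+.1583,o["tool_pos"][0]-.5536)))
E
```

```text
time: 4.38
tool_pos: [0.477, -0.0407, 0.0848]
orientation: [0.99, 0.144, -0.0, -0.0]
ft_force: [0.0, -0.1, -0.5]
opening: 0.385
[ 0.47646271 -0.04104615  0.08464638] [-0.18126035  0.34580203  0.57274833] 0.3988536106113327
123.3395487045247
```

View pics/w5.png

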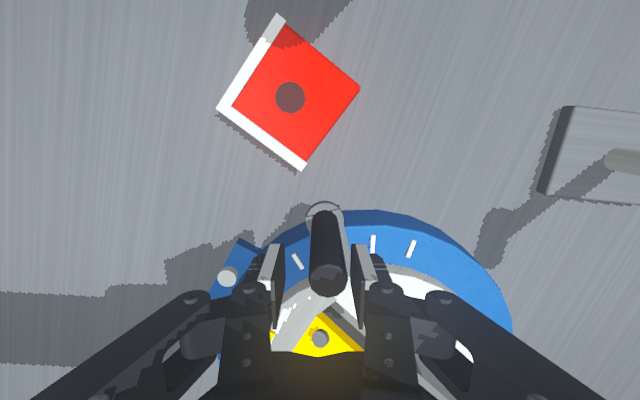

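Rise clear of the post, back toward the stub, then look.

```bash
python3 -m crank '[0,0,-35,0,0,0,0.2, 0,0,-70,0,0,0,0.2, 0,0,-110,0,0,0,0, 0,0,-140,0,0,0,-0.3, 0,-38,-150,0,0,0,-0.6, 0,-76,-150,0,0,0,-1, 0,-114,-150,0,0,0,-1, 0,-152,-150,0,0,0,-1, 0,-190,-150,0,0,0,-1, 0,-228,-150,0,0,0,-1]'
python3 - <<'E'
from h import *
from station import r
T=r.get_image("top");S=r.get_image("scene");print(r.get_obs()["tool_pos"])
cv2.imwrite("pics/t5.png",cv2.resize(T["frame"][120:290,330:500,::-1],(600,600),interpolation=cv2.INTER_CUBIC))
cv2.imwrite("pics/s5.png",cv2.resize(S["frame"][130:330,140:460,::-1],(800,500),interpolation=cv2.INTER_CUBIC))
h=hsv(T);H,s,v=h[...,0].astype(int),h[...,1],h[...,2]
m=(H>22)&(H<34)&(s>150)&(v>120); n,l,st,c=cv2.connectedComponentsWithStats(m.astype(np.uint8))
for i in range(1,n):
  if st[i,4]>8: print(c[i].round(1),st[i,4],onz(T,[c[i]],.04).round(4))
E
```

```text
time: 5.27
tool_pos: [0.4114, 0.1783, 0.2347]
orientation: [0.99, 0.143, -0.001, 0.0]
ft_force: [1.2, 0.7, 0.1]
opening: 1.001
[0.40999954 0.18303219 0.23440123]
[417.2 223.8] 1739 [[ 0.5127 -0.1676  0.04  ]]
[404.3 251.3] 41 [[ 0.4575 -0.1408  0.04  ]]
```

View pics/t5.png

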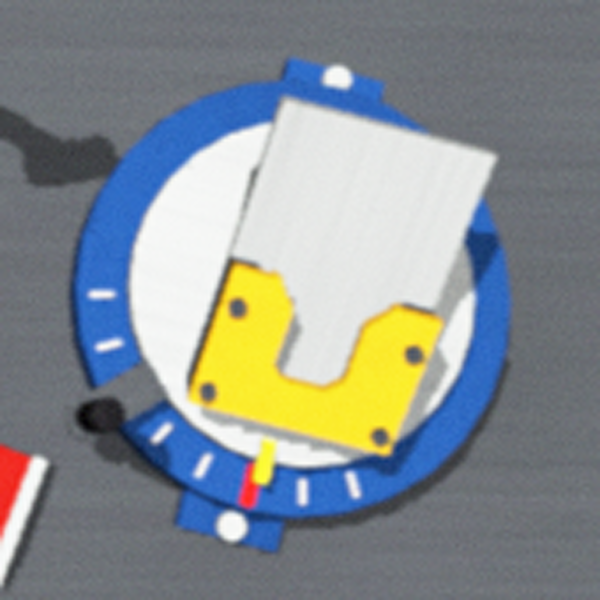

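View pics/s5.png

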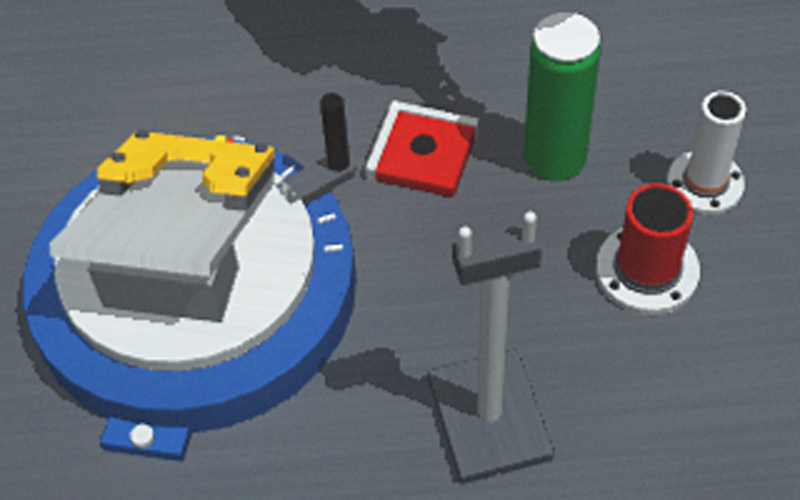

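```bash
python3 - <<'E'
from h import *
from station import r
T=r.get_image("top");S=r.get_image("scene")
zt=lambda u,v:[330+u*.28333,120+v*.28333]
zs=lambda u,v:[140+u*.4,130+v*.4]
B=[]
for a,b in [((238,307),(241,171)),((207,391),(265,149)),((414,355),(118,156)),((380,437),(143,134))]:
    p=tri([(T,zt(*a)),(S,zs(*b))]);B.append(p);print(p.round(4))
B=np.array(B)
d=((B[1]-B[0])+(B[3]-B[2]))/2; print("down",np.degrees(np.arctan2(d[1],d[0])),"slope",np.degrees(np.arctan2(-d[2],np.hypot(d[0],d[1]))),np.linalg.norm(d))
w=((B[0]-B[2])+(B[1]-B[3]))/2; print("across",np.degrees(np.arctan2(w[1],w[0])),np.linalg.norm(w))
m=B.mean(0)
c=np.array([.5536,-.1583]);print("mean",m,np.degrees(np.arctan2(*(m[:2]-c)[::-1])))
al=np.radians(167); P=np.array([np.cos(al),np.sin(al),0]); n=P*.5+np.array([0,0,1])*np.cos(np.pi/6); x=-P*np.cos(np.pi/6)+np.array([0,0,.5])
y=np.cross(n,x)
# plate-top plane is 4mm below bolt tops
m0=m-n*.004
for u in [(190,398),(388,456),(232,262),(441,320),(262,268),(408,306),(280,374),(318,386),(350,380), (282,97),(497,155)]:
    e,dd=ray(T,zt(*u)); dd=dd[0]
    off=0 if u[1]>200 else -.021
    q=e+dd*(((m0+off*n-e)@n)/(dd@n)); print(u,"x,y rel bolts mean mm",((q-m)@x*1000).round(1),((q-m)@y*1000).round(1))
# bed top edge & scene
E
```

```text
[ 0.5377 -0.1077  0.125 ]
[ 0.4958 -0.095   0.098 ]
[ 0.5148 -0.1982  0.1249]
[ 0.473  -0.1875  0.0993]
down 164.3654525147354 slope 31.154948297911698 0.05074782670625956
across 75.95551129453416 0.09433975281118018
mean [ 0.50532769 -0.14710167  0.11180603] 166.939402198251
(190, 398) x,y rel bolts mean mm -32.2 52.8
(388, 456) x,y rel bolts mean mm -37.2 -57.6
(232, 262) x,y rel bolts mean mm 47.9 54.2
(441, 320) x,y rel bolts mean mm 44.9 -56.9
(262, 268) x,y rel bolts mean mm 48.7 38.7
(408, 306) x,y rel bolts mean mm 47.9 -38.4
(280, 374) x,y rel bolts mean mm -6.1 11.8
(318, 386) x,y rel bolts mean mm -7.5 -9.3
(350, 380) x,y rel bolts mean mm 0.3 -24.0
(282, 97) x,y rel bolts mean mm 131.7 52.3
(497, 155) x,y rel bolts mean mm 129.9 -59.7
```

```bash
cat > seat.py <<'E'
import numpy as np
def bed(az=166.2,m=(.50533,-.14710,.11181)):
    al=np.radians(az); P=np.array([np.cos(al),np.sin(al),0]); n=P*.5+np.array([0,0,np.cos(np.pi/6)]); x=-P*np.cos(np.pi/6)+np.array([0,0,.5])
    y=np.cross(n,x); seat=np.array(m)+.0088*x-.025*n
    c=np.array([.5536,-.1583,0]); # put on symmetry plane through axis
    seat=seat-y*((seat-c)@y)*0.5
    return seat,x,y,n
E
python3 - <<'E'
from h import *
from seat import bed
from station import r
T=r.get_image("top");S=r.get_image("scene")
for I,b,z in ((T,(175,215,210,250),.1),(S,(415,160,445,185),.1),(T,(215,170,255,210),.085),(S,(385,200,420,225),.085)):
    g=I["frame"][b[1]:b[3],b[0]:b[2]].max(2)
    m,c,st=big(g<50); c=c+[b[0],b[1]]; print(c,st[2:],onz(I,[c],z).round(4))
cv2.imwrite("pics/stub.png",np.hstack([cv2.resize(T["frame"][205:260,170:235,::-1],(390,330),interpolation=2),cv2.resize(S["frame"][160:220,400:445,::-1],(248,330),interpolation=2)]))
s,x,y,n=bed();print("seat",s,"landing",s+.079*x,"axis off",(s-[.5536,-.1583,0])@y)
a=np.radians(52)
go([.487,.264,.16],frame([0,0,-1],[np.cos(a),np.sin(a),0]),r.get_obs())
E
```

```text
[196.16314199 238.72809668] [ 23  24 331] [[0.4755 0.2538 0.1   ]]
[429.18644068 172.47457627] [11  8 59] [[0.4891 0.2642 0.1   ]]
[230.9252669 188.0569395] [ 19  19 281] [[0.5714 0.1985 0.085 ]]
[403.71851852 213.31851852] [ 21  16 135] [[0.5714 0.2    0.085 ]]
seat [ 0.52494623 -0.15159008  0.09455936] landing [ 0.59138735 -0.16790959  0.13405936] axis off -0.00031865303116507504
shift [ 95.9 -63.5  74.4] rot [ 0.001  0.001 -0.622] | at [0.4129 0.1762 0.2346] t 5.57 F [0.1 0.1 0.6] op 1.0 q [-0.73  0.06  0.25  2.01 -0.02  1.08 -0.19]
```

View pics/stub.png

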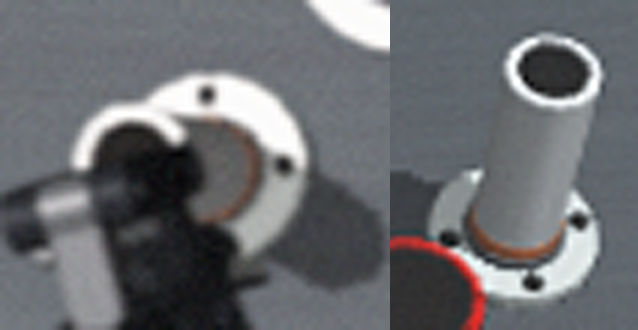

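```bash
python3 -m crank '[30,-20,0,0,0,-0.11,-1, 58,-40,0,0,0,-0.22,-1, 80,-55,20,0,0,-0.33,-1, 96,-63,45,0,0,-0.45,-1, 96,-63,70,0,0,-0.56,-1, 96,-63,74,0,0,-0.622,-1, 96,-63,74,0,0,-0.622,-1]'
python3 - <<'E'
from h import *
from station import r
W=r.get_image("wrist"); cv2.imwrite("pics/w6.png",W["frame"][:,:,::-1])
a=np.radians(52)
go([.488,.264,.052],frame([0,0,-1],[np.cos(a),np.sin(a),0]),r.get_obs())
print(proj(W,[[.488,.264,.1]]))
E
```

```text
time: 6.15
tool_pos: [0.4865, 0.2628, 0.1583]
orientation: [0.899, 0.438, -0.003, 0.001]
ft_force: [-0.1, -0.6, 0.5]
opening: 1.0
shift [1.10e+00 1.00e-01 1.08e+02] rot [-0.     0.003 -0.002] | at [0.4874 0.2634 0.16  ] t 6.2 F [ 0.5 -0.5  0.3] op 1.0 q [-0.69  0.32  0.15  1.88 -0.06  0.95  0.39]
[[320.20489513 206.35889718]]
```

View pics/w6.png

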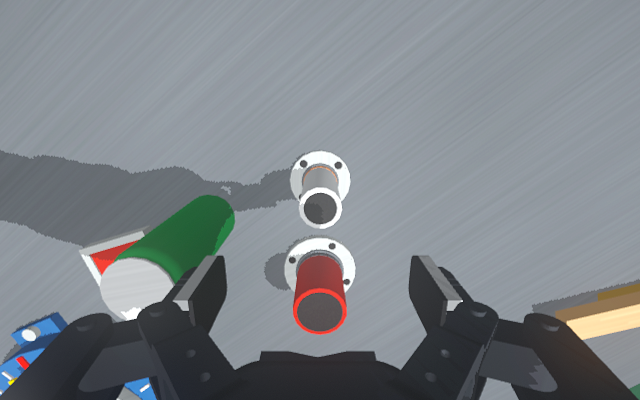

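```bash
python3 -m crank '[1,0,35,0,0,0,-1, 1,0,70,0,0,0,-1, 1,0,95,0,0,0,-1, 1,0,108,0,0,0,-1, 1,0,108,0,0,0,0, 1,0,108,0,0,0,1, 1,0,108,0,0,0,1, 1,0,108,0,0,0,1, 1,0,108,0,0,0,1, 1,0,108,0,0,0,1]' 70
python3 - <<'E'
from h import *
from station import r
W=r.get_image("wrist"); cv2.imwrite("pics/w7.png",W["frame"][:,:,::-1])
print(r.get_obs()["opening"],r.get_obs()["tool_pos"])
E
```

```text
time: 7.03
tool_pos: [0.4885, 0.2665, 0.0551]
orientation: [0.898, 0.439, 0.001, -0.0]
ft_force: [-1.7, -2.6, 6.1]
opening: 0.369
0.37127245524970237 [0.48855352 0.26654778 0.05502955]
```

View pics/w7.png

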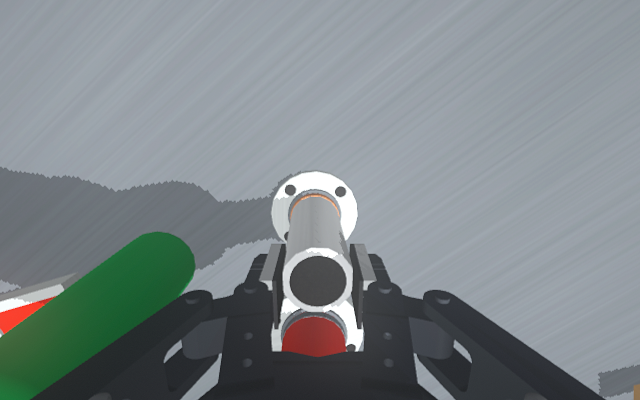

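```bash
python3 -m crank '[0,0,-20,0,0,0,1, 0,0,-60,0,0,0,1, 0,0,-100,0,0,0,1, 0,0,-140,0,0,0,1, 0,0,-180,0,0,0,1, 0,0,-220,0,0,0,1, 0,0,-240,0,0,0,1, 0,0,-240,0,0,0,1]'
python3 - <<'E'
from h import *
from seat import bed
from station import r
s,x,y,n=bed(); M=frame(-n,x)
L=s+.079*x
go(L+.055*n+.07*n,M,r.get_obs())
W=r.get_image("wrist"); cv2.imwrite("pics/w8.png",W["frame"][:,:,::-1])
M2=M.copy();M2[:,:2]*=-1; go(L+.055*n+.07*n,M2,r.get_obs())
E
```

```text
time: 7.75
tool_pos: [0.49, 0.2678, 0.2994]
orientation: [0.898, 0.439, 0.006, -0.001]
ft_force: [0.7, 0.3, -4.2]
opening: 0.365
shift [-307.7  290.3   54.5] rot [-0.304  0.452  1.121] | at [0.49   0.2678 0.2994] t 7.75 F [ 0.7  0.3 -4.2] op 0.365 q [-0.71  0.2   0.16  1.7  -0.03  1.24  0.37]
shift [-305.9  291.1   52.1] rot [-0.513 -0.339 -1.941] | at [0.4885 0.2669 0.2957] t 7.8 F [-0.6 -0.9 -4.4] op 0.367 q [-0.71  0.2   0.16  1.7  -0.03  1.23  0.37]
```

View pics/w8.png

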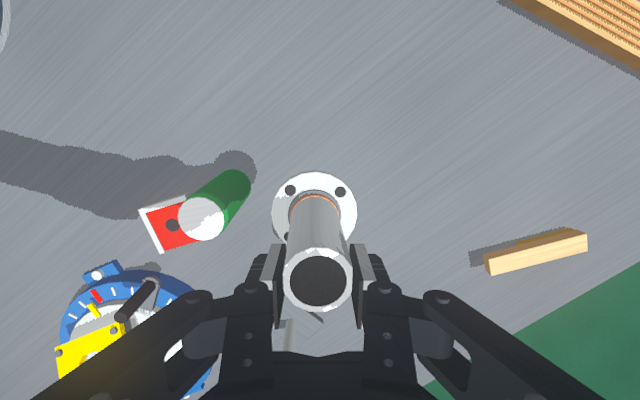

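```bash
python3 -m crank '[-27,25,0,0,0,0.09,1, -54,50,0,-0.03,0.04,0.2,1, -81,76,0,-0.06,0.09,0.3,1, -108,101,0,-0.09,0.13,0.4,1, -135,127,0,-0.12,0.18,0.5,1, -162,152,0,-0.15,0.23,0.6,1, -190,178,0,-0.18,0.27,0.7,1, -217,204,0,-0.21,0.32,0.8,1, -244,230,0,-0.24,0.36,0.9,1, -271,256,0,-0.27,0.41,1.01,1]'
python3 - <<'E'
from h import *
from seat import bed
from station import r
s,x,y,n=bed(); M=frame(-n,x)
L=s+.079*x
go(L+.055*n+.06*n,M,r.get_obs())
E
```

```text
time: 8.63
tool_pos: [0.5207, -0.1063, 0.2899]
orientation: [0.971, -0.061, 0.229, 0.03]
ft_force: [0.4, 0.5, -2.2]
opening: 0.374
shift [-7.  43.8 60.9] rot [-0.025  0.056  0.109] | at [ 0.5207 -0.1063  0.2899] t 8.63 F [ 0.4  0.5 -2.2] op 0.374 q [-0.39 -0.11  0.45  2.11  0.17  0.67 -0.17]
```

```bash
python3 -m crank '[-3,22,20,-0.012,0.028,0.055,1, -6,38,35,-0.025,0.056,0.109,1, -7,44,50,-0.025,0.056,0.109,1, -7,44,61,-0.025,0.056,0.109,1, -7,44,61,-0.025,0.056,0.109,1, -7,44,61,-0.025,0.056,0.109,1]'
python3 - <<'E'
from h import *
from seat import bed
from station import r
s,x,y,n=bed(); M=frame(-n,x)
L=s+.079*x
W=r.get_image("wrist"); cv2.imwrite("pics/w9.png",W["frame"][:,:,::-1])
S=r.get_image("scene"); cv2.imwrite("pics/s9.png",cv2.resize(S["frame"][80:330,100:420,::-1],(768,600),interpolation=2))
T=r.get_image("top"); cv2.imwrite("pics/t9.png",cv2.resize(T["frame"][120:290,330:500,::-1],(600,600),interpolation=2))
go(L+.055*n+.06*n,M,r.get_obs())
go(L+.055*n,M,r.get_obs())
E
```

```text
time: 9.13
tool_pos: [0.5365, -0.1521, 0.2339]
orientation: [0.96, -0.113, 0.256, 0.031]
ft_force: [-0.6, -0.5, -3.1]
opening: 0.368
shift [-3.5  2.8  1.4] rot [-0.003 -0.003  0.006] | at [ 0.5385 -0.152   0.2367] t 9.28 F [ 0.4  0.  -3.6] op 0.37 q [-0.35 -0.02  0.54  2.19  0.07  0.44 -0.1 ]
shift [-3.7  3.  61.4] rot [-0.003 -0.003  0.006] | at [ 0.5385 -0.152   0.2367] t 9.28 F [ 0.4  0.  -3.6] op 0.37 q [-0.35 -0.02  0.54  2.19  0.07  0.44 -0.1 ]
```

View pics/w9.png

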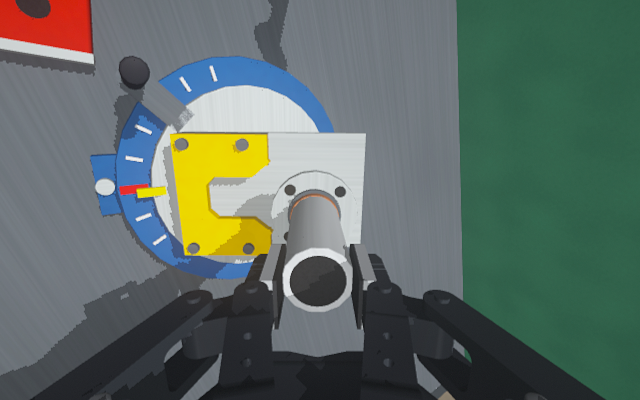

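View pics/s9.png

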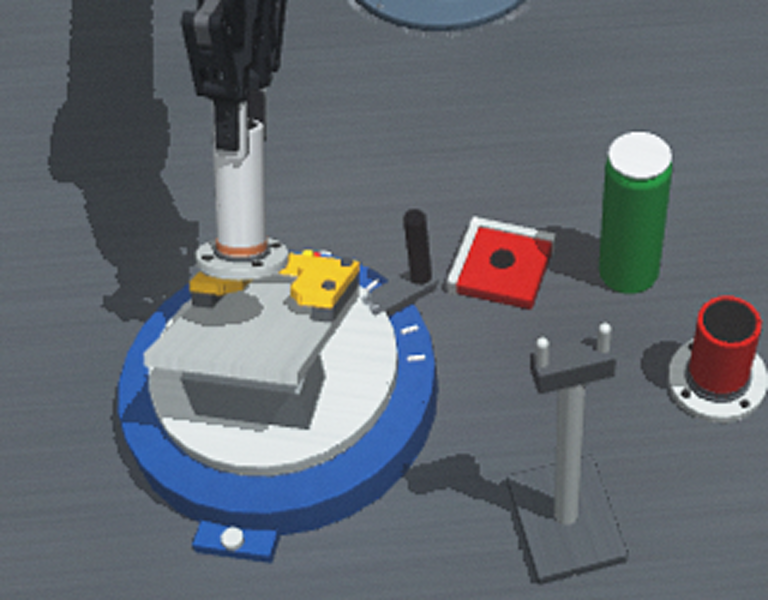

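View pics/t9.png

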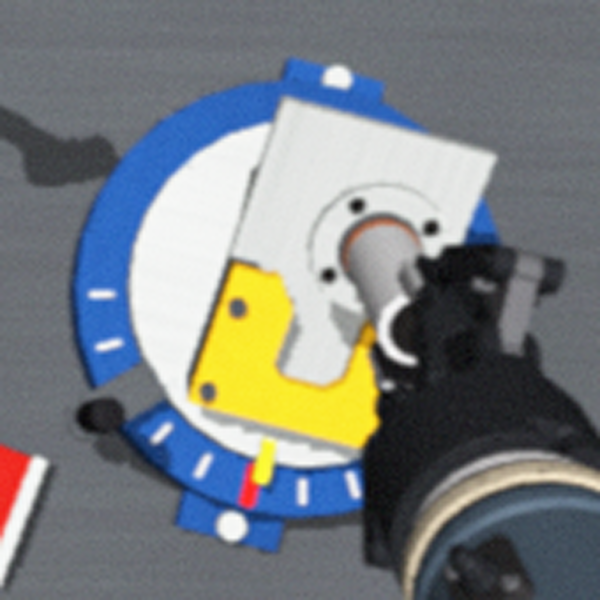

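```bash
python3 - <<'E'
from h import *
from station import r
W=r.get_image("wrist");o=r.get_obs();M0=R.from_quat(o["orientation"]).as_matrix();t=o["tool_pos"]
pt=lambda v:proj(W,[t+M0@(np.array(v)/1000)])[0].round(1)
print("hole",pt([0,0,-45]),pt([0,3,-45]))
for dz in (47,):
  for v in ([0,-32,dz],[0,32,dz],[-32,0,dz],[32,0,dz],[0,0,dz]): print(v,pt(v))
print("rim",pt([-17,0,-45]),pt([17,0,-45]),pt([0,-17,-45]),pt([0,17,-45]))
cv2.imwrite("pics/w10.png",cv2.resize(W["frame"][150:330,200:440,::-1],(800,600),interpolation=2))
E
```

```text
hole [316.9 277. ] [316.9 282.9]
[0, -32, 47] [317.2 168.2]
[0, 32, 47] [317.1 251.1]
[-32, 0, 47] [273.5 211.3]
[32, 0, 47] [360.8 211.4]
[0, 0, 47] [317.2 211.4]
rim [279.2 277. ] [354.5 277.1] [316.9 242.4] [316.8 309.3]
```

View pics/w10.png

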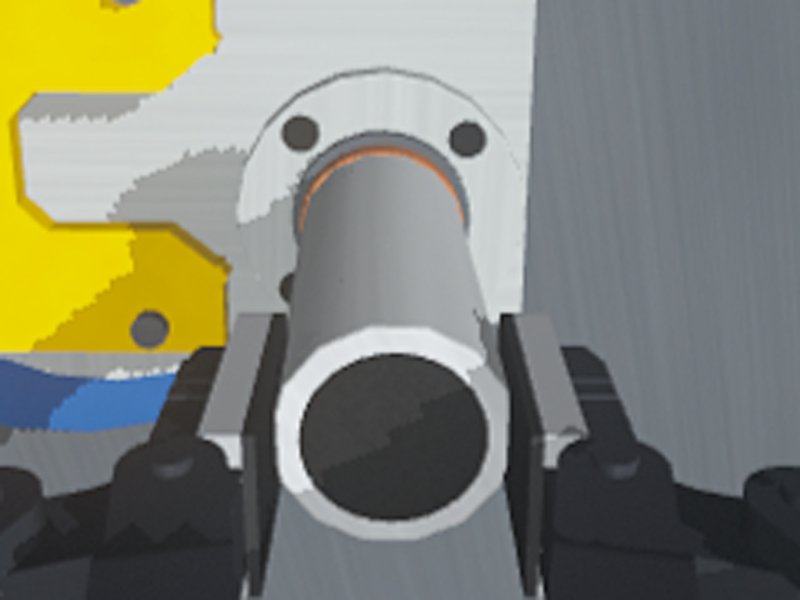

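```bash
python3 -m crank '[-2,1.5,15,0,0,0,1, -2,1.5,30,0,0,0,1, -2,1.5,45,0,0,0,1, -2,1.5,52,0,0,0,1, -2,1.5,52,0,0,0,1]'
python3 - <<'E'
from h import *
from seat import bed
from station import r
s,x,y,n=bed(); M=frame(-n,x)
L=s+.079*x
go(L+.055*n,M,r.get_obs())
go(s+.055*n,M,r.get_obs())
W=r.get_image("wrist"); cv2.imwrite("pics/w11.png",W["frame"][:,:,::-1])
S=r.get_image("scene"); cv2.imwrite("pics/s11.png",cv2.resize(S["frame"][130:330,140:460,::-1],(800,500),interpolation=2))
E
```

```text
time: 9.75
tool_pos: [0.5619, -0.1592, 0.1895]
orientation: [0.959, -0.113, 0.257, 0.031]
ft_force: [-1.5, 0.1, -4.9]
opening: 0.368
shift [-1.2  1.5  8.4] rot [-0.003 -0.001  0.007] | at [ 0.5619 -0.1592  0.1895] t 9.75 F [-1.5  0.1 -4.9] op 0.368 q [-0.3   0.11  0.54  2.2  -0.16  0.32  0.12]
shift [-80.2   1.    8.3] rot [-0.003 -0.001  0.007] | at [ 0.5619 -0.1592  0.1895] t 9.75 F [-1.5  0.1 -4.9] op 0.368 q [-0.3   0.11  0.54  2.2  -0.16  0.32  0.12]
```

View pics/w11.png

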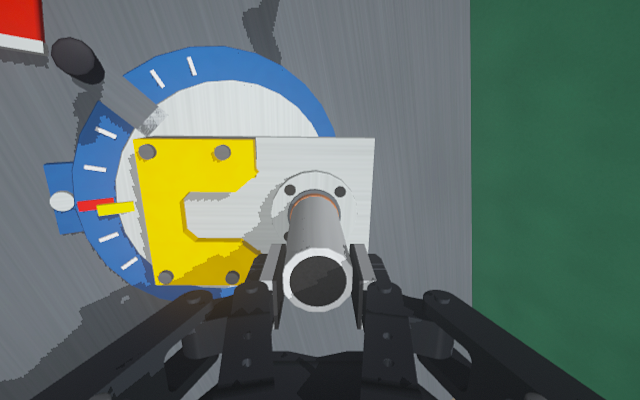

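View pics/s11.png

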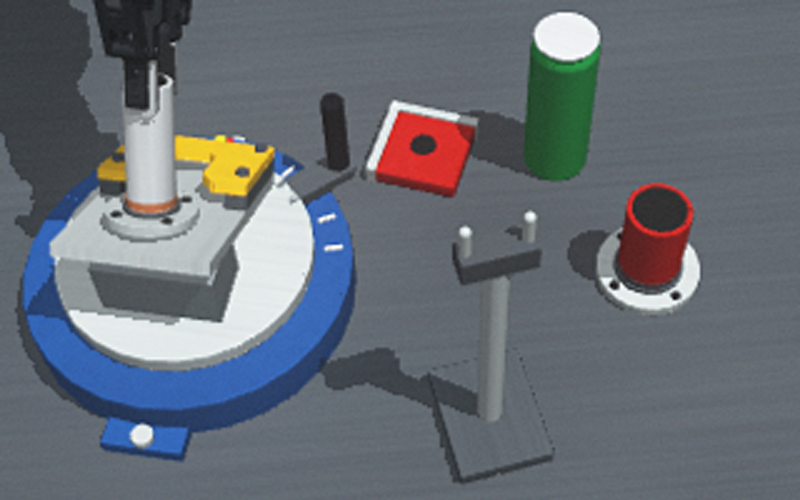

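```bash
python3 - <<'E'
from h import *
from seat import bed
from station import r
from scipy.optimize import least_squares
import itertools
o=r.get_obs()
D=[([-1.15686813,0.46947151,-0.04858166,1.53372099,0.02407281,1.14099281,-0.08231799],[.28894757,.60930383,.2018297],[.845134,.534553,-.00083,.00056]),
([-.85,.15,.23,1.87,-.04,1.12,-.32],[.4294,.2728,.2502],[.99,.142,0,0]),
([-.69,.32,.15,1.88,-.06,.95,.39],[.4874,.2634,.16],None),
([-.36,.42,.40,1.96,-.23,.8,.46],[.5520,-.0189,.0865],[.99,.144,-.001,0]),
([-.39,-.11,.45,2.11,.17,.67,-.17],[.5207,-.1063,.2899],[.971,-.061,.229,.03]),
([-.71,.2,.16,1.7,-.03,1.24,.37],[.49,.2678,.2994],[.898,.439,.006,-.001]),
(list(o["joint_positions"]),list(o["tool_pos"]),list(o["orientation"]))]
def fk(q,p,sg):
    h,a1,a2,a3,e1,e2,c0,c7=p
    A=lambda ax,t:R.from_euler(ax,t)
    Rm=A('z',sg[0]*q[0]+c0);P=np.array([0,0,h])
    Rm=Rm*A('y',q[1]);Rm=Rm*A('z',sg[1]*q[2]);P=P+Rm.apply([e1,0,a1])
    Rm=Rm*A('y',q[3]);P=P+Rm.apply([-e2,0,0]);Rm=Rm*A('z',sg[2]*q[4]);P=P+Rm.apply([0,0,a2])
    Rm=Rm*A('y',q[5]);Rm=Rm*A('z',sg[3]*q[6]+c7);P=P+Rm.apply([0,0,a3])
    return P,Rm
best=None
for sg in itertools.product([1,-1],repeat=4):
  for c7 in (0,np.pi):
    def res(p):
        e=[]
        for q,t,Q in D:
            P,Rm=fk(q,p,sg);e+=list((P-t))
            if Q is not None:e+=list(.3*(R.from_quat(Q).inv()*Rm).as_rotvec())
        return e
    s=least_squares(res,[.3,.4,.4,.3,0,0,0,c7])
    if best is None or s.cost<best[0].cost: best=(s,sg)
s,sg=best;print(s.cost,sg,s.x.round(3),np.abs(s.fun).max())
p=s.x
st,x,y,n=bed()
lo=np.array([-2.59,-.33,-1.39,.1,-1.04,.21,-2.66]);hi=np.array([2.59,1.99,1.29,2.45,4.18,1.99,2.66])
def ik(pos,M,q0):
    def f(q):
        P,Rm=fk(q,p,sg);return np.r_[(P-pos)*10,(R.from_matrix(M).inv()*Rm).as_rotvec()*3,.01*(q-q0)]
    k=least_squares(f,np.clip(q0,lo+.01,hi-.01),bounds=(lo,hi));P,Rm=fk(k.x,p,sg)
    return k.x,np.linalg.norm(P-pos),np.linalg.norm((R.from_matrix(M).inv()*Rm).as_rotvec())
q=np.array(o["joint_positions"])
for d in np.arange(79,-1,-10):
    q,e,a=ik(st+d/1000*x+.055*n,frame(-n,x),q);print(d,q.round(2),e.round(4),a.round(3))
print("jaw along y, vertical-ish tool")
for tl in (0,10,20,30):
  al=np.radians(tl); n2=np.cos(np.radians(30-tl))*n - 0*x + np.sin(np.radians(30-tl))*x
  for sgn in (1,-1):
    Q,e,a=ik(st+.055*n,frame(-n2,sgn*y),np.array([-.3,.3,.4,2.0,0,.7,-1.2*sgn]));print(tl,sgn,Q.round(2),e.round(4),a.round(3))
E
```

```text
0.00019215894075431567 (-1, -1, -1, -1) [ 0.254  0.535  0.468  0.339  0.005  0.01  -0.07  -3.208] 0.010544983155579073
79 [-0.21  0.13  0.47  2.2  -0.3   0.32  0.27] 0.0 0.0
69 [-0.21  0.12  0.47  2.22 -0.31  0.3   0.27] 0.0 0.0
59 [-0.21  0.12  0.47  2.24 -0.31  0.28  0.28] 0.0 0.0
49 [-0.21  0.11  0.46  2.27 -0.32  0.27  0.29] 0.0 0.0
39 [-0.2   0.1   0.46  2.29 -0.32  0.25  0.3 ] 0.0 0.0
29 [-0.2   0.09  0.45  2.31 -0.33  0.24  0.31] 0.0 0.0
19 [-0.2   0.09  0.45  2.33 -0.34  0.22  0.32] 0.0 0.0
9 [-0.36  0.09  0.62  2.35 -0.45  0.21  0.42] 0.0 0.0
jaw along y, vertical-ish tool
0 1 [ 0.26  0.27 -0.05  1.98  0.02  0.89  1.53] 0.0 0.0
0 -1 [-0.68  0.53  1.18  1.98 -0.57  1.03 -1.04] 0.0 0.0
10 1 [ 0.21  0.19  0.01  2.11 -0.02  0.67  1.56] 0.0 0.0
10 -1 [-0.81  0.46  1.29  2.11 -0.68  0.83 -0.95] 0.0 0.0
20 1 [ 0.2   0.12  0.03  2.24 -0.05  0.43  1.6 ] 0.0 0.0
20 -1 [-0.89  0.32  1.29  2.24 -0.72  0.56 -0.9 ] 0.0 0.0
30 1 [-0.56  0.1   0.83  2.37 -0.59  0.21  2.13] 0.0001 0.001
30 -1 [-0.82  0.15  1.13  2.37 -0.82  0.25 -0.78] 0.0 0.0
```

```bash
python3 -m crank '[0,0,4,0,0,0,1, 0,0,6,0,0,0,1, 0,0,7,0,0,0,1, 0,0,7,0,0,0,1]'
python3 - <<'E'
from h import *
from seat import bed
from station import r
s,x,y,n=bed(); M=frame(-n,x)
o=r.get_obs();go(s+.055*n,M,o);f=o["ft_force"];print("F bed",[round(float(f@v),1) for v in(x,y,n)])
E
```

```text
time: 10.18
tool_pos: [0.5656, -0.1604, 0.1851]
orientation: [0.959, -0.113, 0.259, 0.03]
ft_force: [-2.9, 0.4, -0.2]
opening: 0.368
shift [-81.3   0.7   2.4] rot [-0.003 -0.003  0.005] | at [ 0.5656 -0.1604  0.1851] t 10.18 F [-2.9  0.4 -0.2] op 0.368 q [-0.28  0.13  0.52  2.2  -0.19  0.31  0.15]
F bed [-2.6, -0.3, 1.3]
```

```bash
python3 -m crank '[-5,0,0,0,0,0,1, -10,0,0,0,0,0,1, -15,0,0,0,0,0,1, -20,0,0,0,0,0,1, -25,0,0,0,0,0,1, -30,0,0,0,0,0,1, -30,0,0,0,0,0,1]'
python3 - <<'E'
from h import *
from seat import bed
from station import r
s,x,y,n=bed(); M=frame(-n,x)
o=r.get_obs();go(s+.055*n,M,o);f=o["ft_force"];print("F bed",[round(float(f@v),1) for v in(x,y,n)])
W=r.get_image("wrist"); cv2.imwrite("pics/w12.png",cv2.resize(W["frame"][100:340,120:440,::-1],(800,600),interpolation=2))
S=r.get_image("scene"); cv2.imwrite("pics/s12.png",cv2.resize(S["frame"][150:270,140:300,::-1],(800,600),interpolation=2))
E
```

```text
time: 10.77
tool_pos: [0.5399, -0.1544, 0.1697]
orientation: [0.959, -0.113, 0.259, 0.031]
ft_force: [-3.8, 0.7, 4.0]
opening: 0.368
shift [-50.8   0.5   2.3] rot [-0.003 -0.004  0.005] | at [ 0.5399 -0.1544  0.1697] t 10.77 F [-3.8  0.7  4. ] op 0.368 q [-0.3   0.11  0.53  2.27 -0.17  0.26  0.13]
F bed [-1.4, -0.2, 5.4]
```

View pics/w12.png

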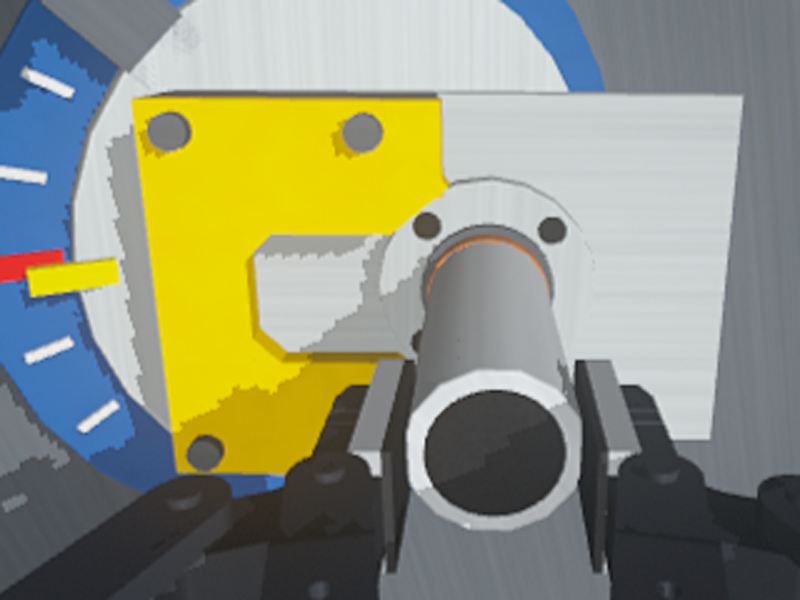

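View pics/s12.png

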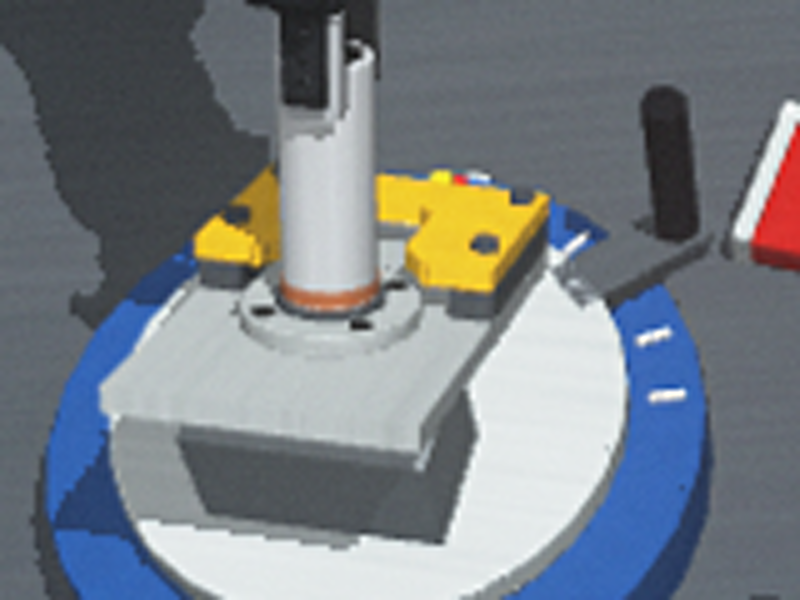

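```bash
python3 -m crank '[-4,0,0,0,0,0,1, -8,0,0,0,0,0,1, -12,0,0,0,0,0,1, -16,0,0,0,0,0,1, -20,0,0,0,0,0,1, -22,0,0,0,0,0,1, -22,0,0,0,0,0,1]'
python3 - <<'E'
from h import *
from seat import bed
from station import r
s,x,y,n=bed(); M=frame(-n,x)
o=r.get_obs();go(s+.055*n,M,o);f=o["ft_force"];print("F bed",[round(float(f@v),1) for v in(x,y,n)],o["joint_positions"][5])
W=r.get_image("wrist"); cv2.imwrite("pics/w13.png",cv2.resize(W["frame"][100:340,120:440,::-1],(800,600),interpolation=2))
S=r.get_image("scene"); cv2.imwrite("pics/s13.png",cv2.resize(S["frame"][150:270,140:300,::-1],(800,600),interpolation=2))
E
```

```text
time: 11.45
tool_pos: [0.522, -0.1502, 0.1589]
orientation: [0.959, -0.113, 0.259, 0.031]
ft_force: [-1.6, -0.3, 5.3]
opening: 0.37
shift [-29.4   0.5   2.2] rot [-0.003 -0.005  0.005] | at [ 0.522  -0.1502  0.1589] t 11.45 F [-1.6 -0.3  5.3] op 0.37 q [-0.31  0.09  0.54  2.32 -0.16  0.22  0.12]
F bed [1.4, -0.7, 5.3] 0.21991538349811357
```

View pics/w13.png

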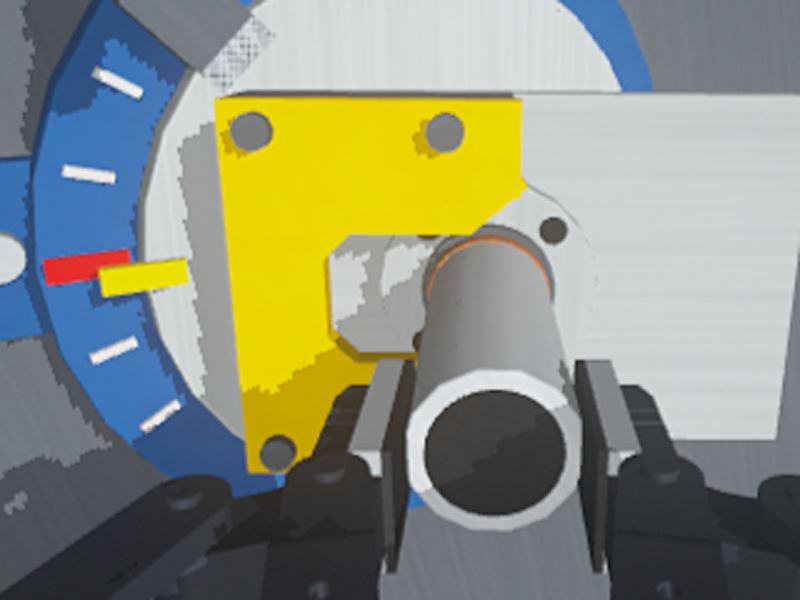

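View pics/s13.png

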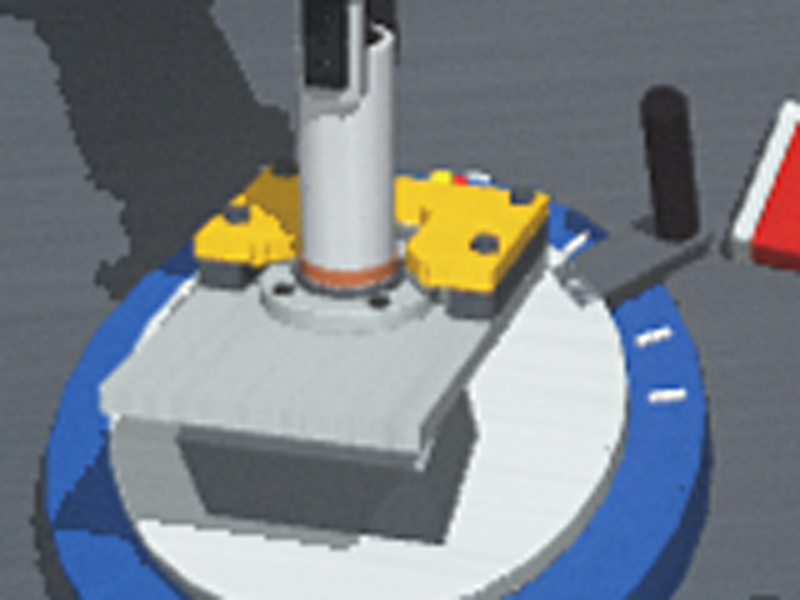

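```bash
python3 -m crank '[0,0,0,0,0,0,0, 0,0,0,0,0,0,-0.5, 0,0,0,0,0,0,-1, 0,0,0,0,0,0,-1, 0,0,-15,0,0,0,-1, 0,0,-45,0,0,0,-1, 0,0,-80,0,0,0,-1, 0,0,-100,0,0,0,-1]'
python3 - <<'E'
from h import *
from seat import bed
from station import r
s,x,y,n=bed(); M=frame(-n,x)
o=r.get_obs();go(s+.055*n,M,o)
W=r.get_image("wrist"); cv2.imwrite("pics/w14.png",cv2.resize(W["frame"][100:340,120:440,::-1],(800,600),interpolation=2))
S=r.get_image("scene"); cv2.imwrite("pics/s14.png",cv2.resize(S["frame"][150:270,140:300,::-1],(800,600),interpolation=2))
E
```

```text
time: 12.22
tool_pos: [0.472, -0.1388, 0.247]
orientation: [0.959, -0.113, 0.259, 0.031]
ft_force: [0.6, -0.8, -0.8]
opening: 1.001
shift [-29.5  -0.  104.1] rot [-0.003 -0.005  0.005] | at [ 0.472  -0.1388  0.247 ] t 12.22 F [ 0.6 -0.8 -0.8] op 1.001 q [-0.45 -0.2   0.55  2.29  0.33  0.51 -0.36]
```

View pics/w14.png

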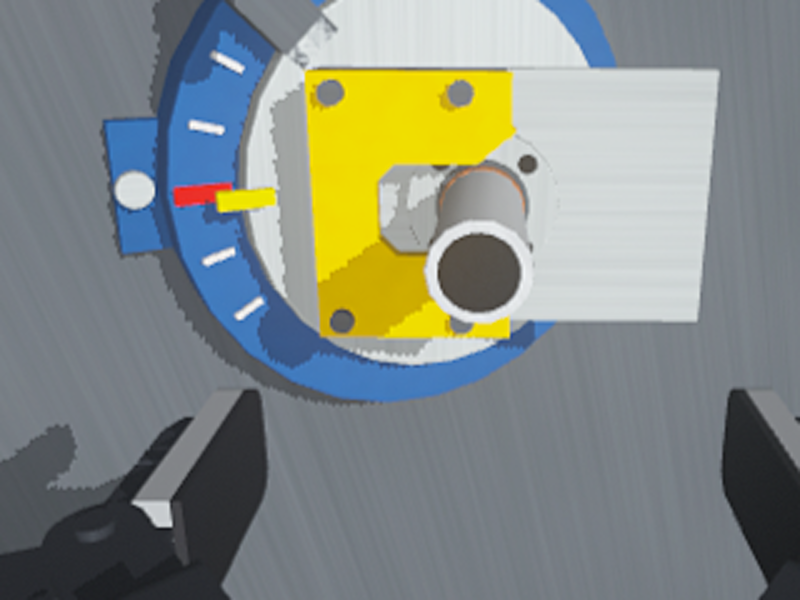

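View pics/s14.png

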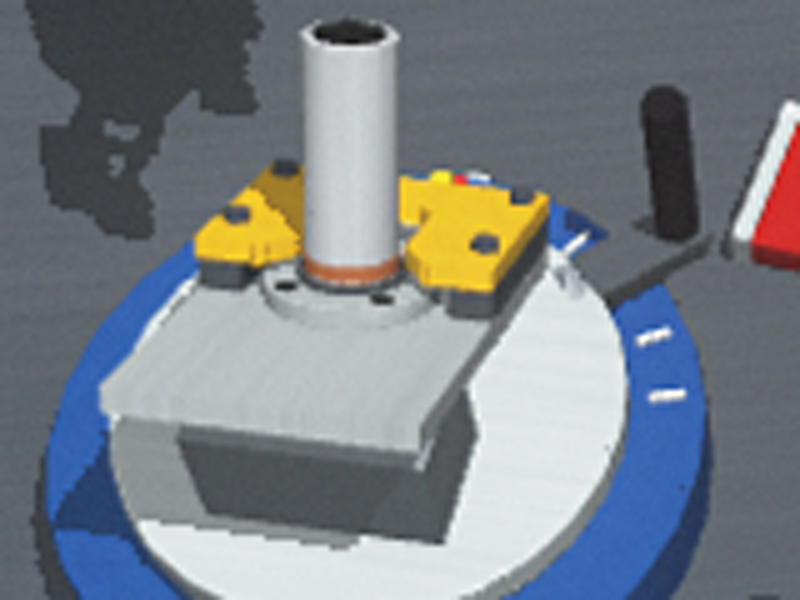

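```bash
python3 - <<'E'
from h import *
from seat import bed
from station import r
s,x,y,n=bed()
o=r.get_obs()
for sg in (1,-1):
    go(s+.080*x+.032*n+[0,0,.13],frame([0,0,-1],sg*y),o)
E
```

```text
shift [114.3   1.6  15.9] rot [ 0.413 -0.421 -1.524] | at [ 0.4735 -0.138   0.248 ] t 12.32 F [ 0.6 -0.2  0. ] op 0.999 q [-0.44 -0.2   0.55  2.29  0.33  0.51 -0.36]
shift [114.3   1.6  15.9] rot [-0.421 -0.414  1.537] | at [ 0.4735 -0.138   0.248 ] t 12.32 F [ 0.6 -0.2  0. ] op 0.999 q [-0.44 -0.2   0.55  2.29  0.33  0.51 -0.36]
```

```bash
python3 -m crank '[10,0,-20,0.03,-0.03,-0.1,-0.5, 25,0,-30,0.06,-0.06,-0.21,0.2, 40,0,-30,0.09,-0.09,-0.32,1, 55,0,-30,0.12,-0.12,-0.43,1, 70,0,-30,0.15,-0.15,-0.54,1, 85,0,-25,0.18,-0.18,-0.65,1, 95,0,-20,0.21,-0.21,-0.76,1, 105,0,-15,0.24,-0.24,-0.87,1, 112,0,-10,0.27,-0.27,-0.98,1, 114,1,-5,0.3,-0.3,-1.09,1]' 60
python3 - <<'E'
from h import *
from seat import bed
from station import r
s,x,y,n=bed()
go(s+.080*x+.032*n+[0,0,.13],frame([0,0,-1],y),r.get_obs())
E
```

```text
time: 13.15
tool_pos: [0.5682, -0.1612, 0.3047]
orientation: [0.914, 0.396, 0.092, 0.009]
ft_force: [0.7, 1.2, 0.0]
opening: -0.002
shift [ 1.5  7.2 13.5] rot [ 0.131 -0.136 -0.511] | at [ 0.5682 -0.1612  0.3047] t 13.15 F [0.7 1.2 0. ] op -0.002 q [-0.6   0.26  1.08  1.76 -0.4   1.14  1.41]
```

```bash
python3 -m crank '[0,2,0,0.03,-0.03,-0.1,1, 1,4,0,0.06,-0.06,-0.21,1, 1,6,5,0.09,-0.09,-0.32,1, 1,7,10,0.12,-0.12,-0.43,1, 1,7,13,0.131,-0.136,-0.511,1, 1,7,13,0.131,-0.136,-0.511,1]'
python3 - <<'E'
from h import *
from seat import bed
from station import r
s,x,y,n=bed()
go(s+.080*x+.032*n,frame([0,0,-1],y),r.get_obs())
W=r.get_image("wrist"); cv2.imwrite("pics/w15.png",W["frame"][:,:,::-1])
E
```

```text
time: 13.65
tool_pos: [0.5748, -0.1636, 0.2916]
orientation: [0.788, 0.616, 0.0, -0.002]
ft_force: [0.6, 1.3, -1.1]
opening: 0.003
shift [ -0.5   2.2 129.3] rot [-0.002 -0.002 -0.003] | at [ 0.5748 -0.1636  0.2916] t 13.65 F [ 0.6  1.3 -1.1] op 0.003 q [-0.48  0.37  0.94  1.64 -0.31  1.29  1.84]
```

View pics/w15.png

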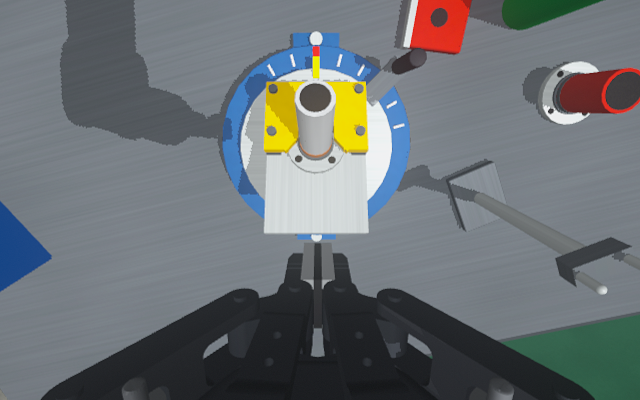

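```bash
python3 -m crank '[0,2,35,0,0,0,1, 0,2,70,0,0,0,1, 0,2,100,0,0,0,1, 0,2,120,0,0,0,1, 0,2,128,0,0,0,1, 0,2,128,0,0,0,1]'
python3 - <<'E'
from h import *
from seat import bed
from station import r
s,x,y,n=bed()
o=r.get_obs()
go(s+.080*x+.032*n,frame([0,0,-1],y),o);go(s+.0265*x+.032*n,frame([0,0,-1],y),o)
S=r.get_image("scene"); cv2.imwrite("pics/s16.png",cv2.resize(S["frame"][130:290,130:300,::-1],(637,600),interpolation=2))
W=r.get_image("wrist"); cv2.imwrite("pics/w16.png",W["frame"][:,:,::-1])
E
```

```text
time: 14.2
tool_pos: [0.5749, -0.165, 0.1647]
orientation: [0.79, 0.614, 0.001, -0.002]
ft_force: [0.4, 0.0, -0.4]
opening: -0.001
shift [1.1 1.5 2.4] rot [-0.002 -0.004 -0.009] | at [ 0.5749 -0.165   0.1647] t 14.2 F [ 0.4  0.  -0.4] op -0.001 q [-0.41  0.49  0.86  1.8  -0.43  1.05  1.93]
shift [  0.5 -44.8  29.2] rot [-0.002 -0.004 -0.009] | at [ 0.5749 -0.165   0.1647] t 14.2 F [ 0.4  0.  -0.4] op -0.001 q [-0.41  0.49  0.86  1.8  -0.43  1.05  1.93]
```

View pics/s16.png

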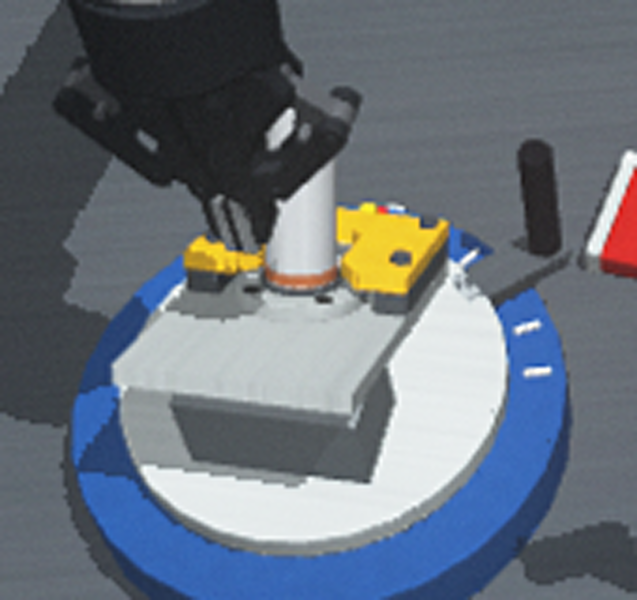

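View pics/w16.png

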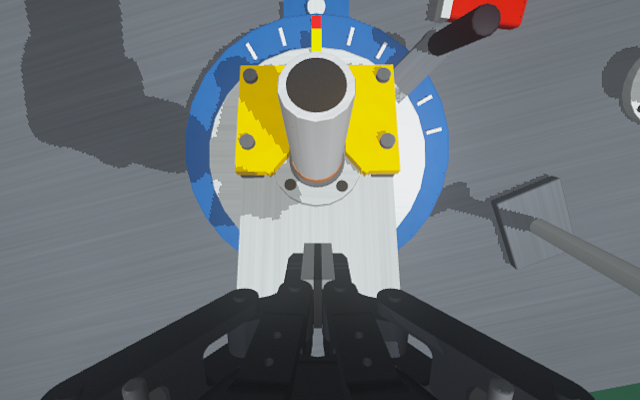

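```bash
python3 - <<'E'
from h import *
from seat import bed
from station import r
s,x,y,n=bed()
S=r.get_image("scene");W=r.get_image("wrist");o=r.get_obs()
z=lambda P:((proj(S,P)-[130,130])*[637/170,3.75]).round(0)
print(z([o["tool_pos"],o["tool_pos"]+[0,0,.05],s,s+.028*x,s+.028*x+.1*n,s+.037*x+.055*y+.021*n,s+.037*x-.055*y+.021*n]))
print(proj(W,[o["tool_pos"],s+.028*x+.1*n,s+.037*x+.055*y+.021*n,s+.037*x-.055*y+.021*n]).round(0))
print(o["tool_pos"],s+.028*x,proj(S,o["tool_pos"]))
E
```

```text
[[255. 275.]
 [233. 205.]
 [317. 280.]
 [299. 302.]
 [296. 106.]
 [404. 282.]
 [182. 256.]]
[[318. 236.]
 [320.  90.]
 [401. 168.]
 [237. 170.]]
[ 0.57753959 -0.16576323  0.16840027] [ 0.54849498 -0.15737421  0.10855936] [[198.11536672 203.38509691]]
```

```bash
python3 -m crank '[0,-5,3,0,0,0,1, 0,-10,6,0,0,0,1, 0,-14,8,0,0,0,1, 0,-18,10.5,0,0,0,1, 0,-21,12,0,0,0,1, 0,-24,14,0,0,0,1, 0,-27,15.5,0,0,0,1, 0,-30,17.5,0,0,0,1, 0,-30,17.5,0,0,0,1]'
python3 - <<'E'
from h import *
from seat import bed
from station import r
s,x,y,n=bed()
o=r.get_obs()
go(s+.0265*x+.032*n,frame([0,0,-1],y),o);f=o["ft_force"];print("F bed",[round(float(f@v),1) for v in(x,y,n)])
S=r.get_image("scene"); cv2.imwrite("pics/s17.png",cv2.resize(S["frame"][130:290,130:300,::-1],(637,600),interpolation=2))
W=r.get_image("wrist"); cv2.imwrite("pics/w17.png",W["frame"][:,:,::-1])
E
```

```text
time: 15.15
tool_pos: [0.5466, -0.1574, 0.1486]
orientation: [0.789, 0.614, 0.002, -0.001]
ft_force: [0.8, -0.1, -0.1]
opening: 0.001
shift [  0.3 -15.5  13.1] rot [ 0.001 -0.005 -0.007] | at [ 0.5466 -0.1574  0.1486] t 15.15 F [ 0.8 -0.1 -0.1] op 0.001 q [-0.44  0.46  0.87  1.89 -0.42  0.99  1.94]
F bed [0.7, 0.1, -0.5]
```

View pics/s17.png

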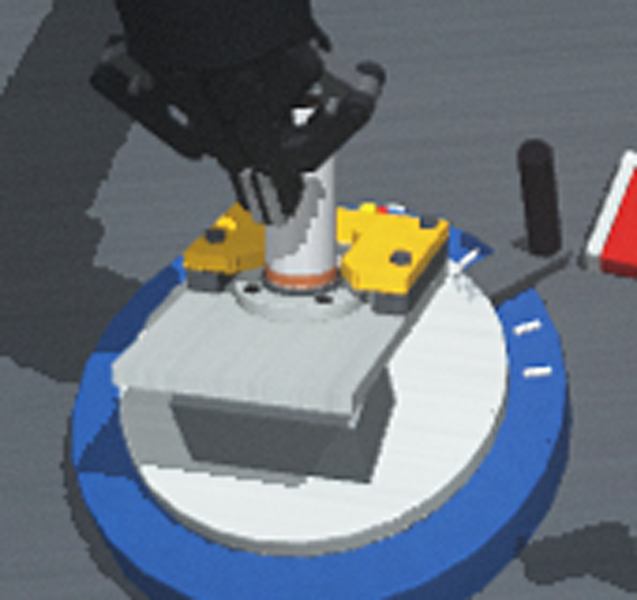

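View pics/w17.png

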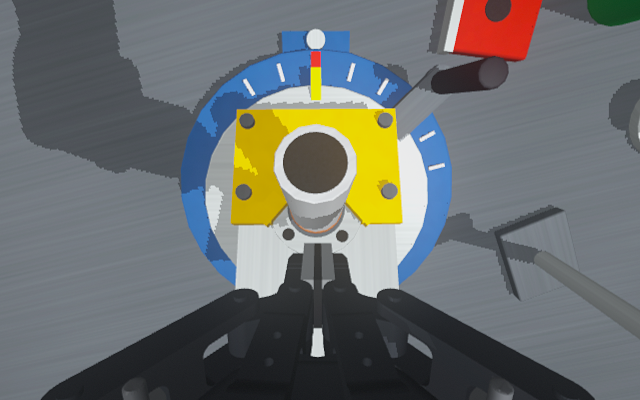

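```bash
python3 - <<'E'
from h import *
from seat import bed
from station import r
s,x,y,n=bed()
S=r.get_image("scene");W=r.get_image("wrist");o=r.get_obs();t=o["tool_pos"]
z=lambda P:((proj(S,P)-[130,130])*[637/170,3.75]).round(0)
pts=[t,t+[0,0,.013],t+[0,0,.03],s+.028*x+.1*n,s+.028*x+.008*n+.032*x]
print(z(pts));print(proj(W,pts).round(0))
cv2.imwrite("pics/s18.png",cv2.resize(S["frame"][160:220,170:250,::-1],(800,600),interpolation=2))
print((t-s)@x,(t-s)@n,(t-s)@y)
E
```

```text
[[283. 249.]
 [278. 232.]
 [272. 208.]
 [296. 106.]
 [277. 313.]]
[[318. 236.]
 [318. 246.]
 [318. 260.]
 [319. 169.]
 [319. 259.]]
0.047714957419624233 0.035499825677101825 -0.0004799822064177753
```

View pics/s18.png

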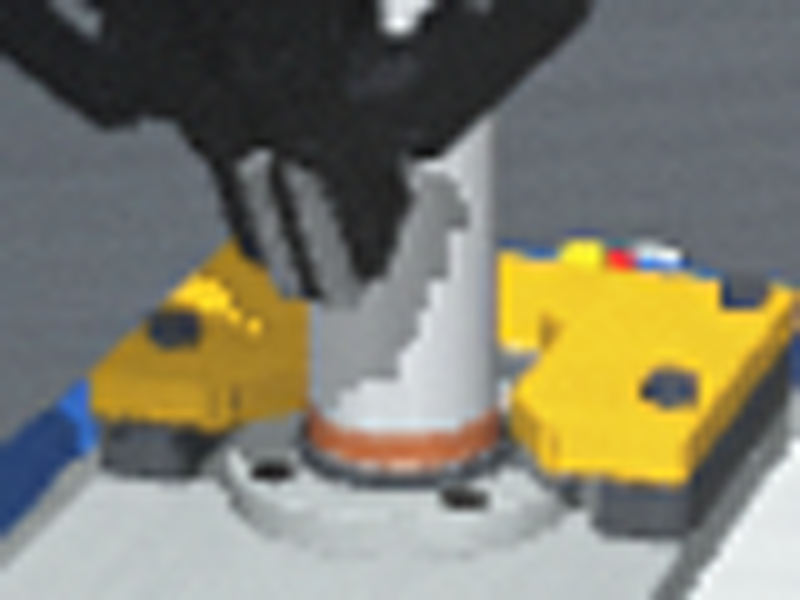

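```bash
python3 -m crank '[0,6,9,0,0,0,1, 0,2,11,0,0,0,1, 0,-2,13,0,0,0,1, 0,-5,15,0,0,0,1, 0,-8,17,0,0,0,1, 0,-11,18.5,0,0,0,1, 0,-14,20,0,0,0,1, 0,-14,20,0,0,0,1]'
python3 - <<'E'
from h import *
from seat import bed
from station import r
s,x,y,n=bed()
o=r.get_obs()
f=o["ft_force"];print("F bed",[round(float(f@v),1) for v in(x,y,n)]);t=o["tool_pos"];print((t-s)@x,(t-s)@n,(t-s)@y)
S=r.get_image("scene"); cv2.imwrite("pics/s19.png",cv2.resize(S["frame"][150:230,170:270,::-1],(750,600),interpolation=2))
W=r.get_image("wrist"); cv2.imwrite("pics/w19.png",cv2.resize(W["frame"][60:300,160:480,::-1],(800,600),interpolation=2))
E
```

```text
time: 16.02
tool_pos: [0.533, -0.1538, 0.1287]
orientation: [0.789, 0.614, 0.002, -0.001]
ft_force: [-0.8, 0.3, 0.2]
opening: -0.001
F bed [-0.6, 0.1, 0.6]
0.024311036086267623 0.025430273432671558 -0.0002675033378040213
```

View pics/s19.png

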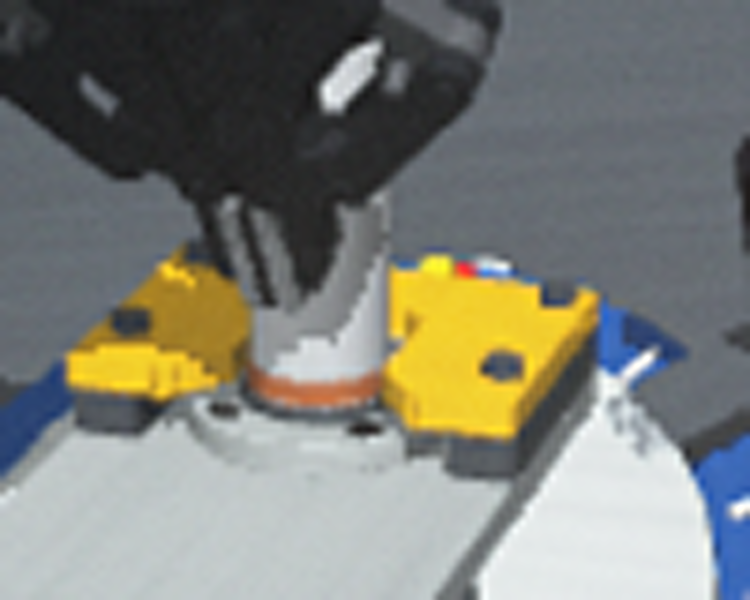

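View pics/w19.png

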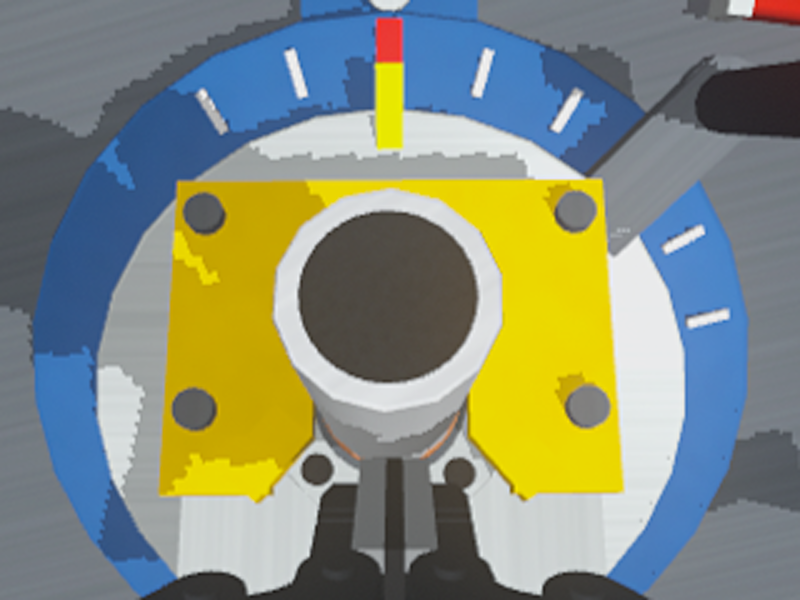

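```bash
python3 -m crank '[0,-3,1.5,0,0,0,1, 0,-6,3.5,0,0,0,1, 0,-9,5,0,0,0,1, 0,-12,7,0,0,0,1, 0,-15,8.5,0,0,0,1, 0,-18,10.5,0,0,0,1, 0,-18,10.5,0,0,0,1]'
python3 - <<'E'
from h import *
from seat import bed
from station import r
s,x,y,n=bed()
o=r.get_obs()
f=o["ft_force"];print("F bed",[round(float(f@v),1) for v in(x,y,n)]);t=o["tool_pos"];print((t-s)@x,(t-s)@n,(t-s)@y)
S=r.get_image("scene"); cv2.imwrite("pics/s20.png",cv2.resize(S["frame"][150:230,170:270,::-1],(750,600),interpolation=2))
W=r.get_image("wrist"); cv2.imwrite("pics/w20.png",cv2.resize(W["frame"][60:300,160:480,::-1],(800,600),interpolation=2))
E
```

```text
time: 16.7
tool_pos: [0.5206, -0.1509, 0.1209]
orientation: [0.789, 0.614, 0.005, 0.003]
ft_force: [5.1, -0.8, 7.4]
opening: -0.0
F bed [8.1, 0.5, 3.9]
0.009406107004824584 0.02500447600815341 -0.00035548795364943213
```

View pics/s20.png

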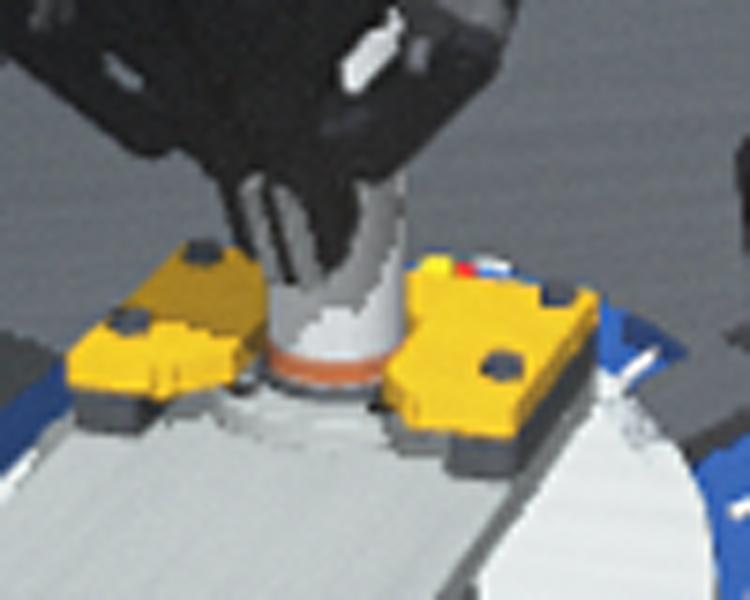

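View pics/w20.png

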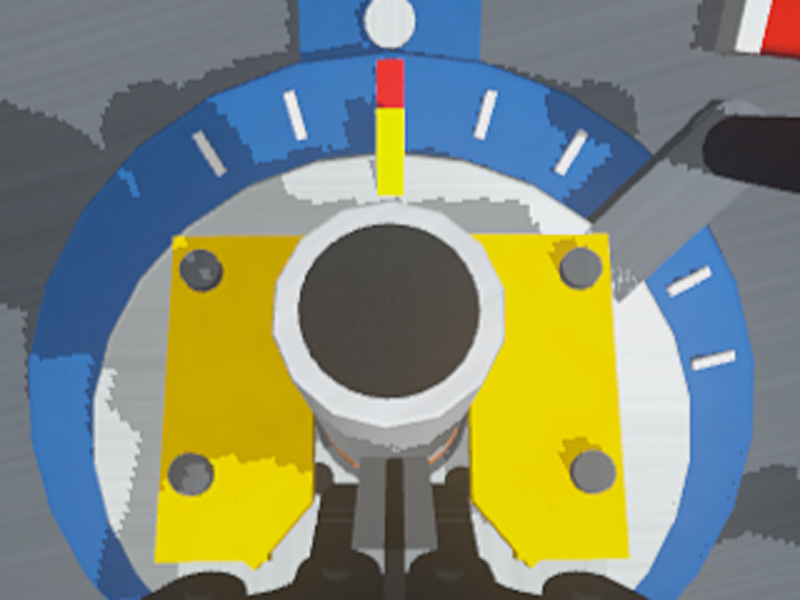

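```bash
python3 -m crank '[0,-2,1.2,0,0,0,1, 0,-4,2.4,0,0,0,1, 0,-6,3.5,0,0,0,1, 0,-8,4.6,0,0,0,1, 0,-9,5.2,0,0,0,1, 0,-9,5.2,0,0,0,1]'
python3 - <<'E'
from h import *
from seat import bed
from station import r
s,x,y,n=bed()
o=r.get_obs()
f=o["ft_force"];print("F bed",[round(float(f@v),1) for v in(x,y,n)]);t=o["tool_pos"];print((t-s)@x,(t-s)@n,(t-s)@y)
S=r.get_image("scene"); cv2.imwrite("pics/s21.png",cv2.resize(S["frame"][150:230,170:270,::-1],(750,600),interpolation=2))
E
```

```text
time: 17.3
tool_pos: [0.5202, -0.151, 0.1206]
orientation: [0.789, 0.614, 0.011, 0.01]
ft_force: [12.1, -0.8, 26.0]
opening: -0.001
F bed [23.3, 2.1, 16.6]
0.008930110385228647 0.024936854386587156 -0.0005166822867072401
```

View pics/s21.png

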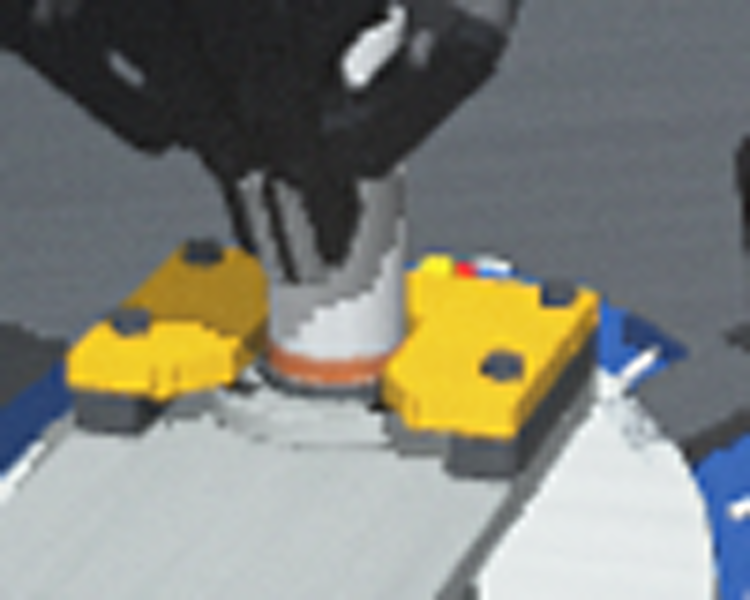

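```bash
python3 - <<'E'
from h import *
from seat import bed
from station import r
s,x,y,n=bed()
S=r.get_image("scene");W=r.get_image("wrist")
for d in (28,20,15,10,5,0): print(d,proj(S,[s+d/1e3*x+.012*n+.017*x]).round(1),(proj(S,[s+d/1e3*x+.008*n+.032*x])-[170,150])[0]*7.5, proj(W,[s+d/1e3*x+.1*n]).round(1))
cv2.imwrite("pics/w21.png",cv2.resize(W["frame"][60:300,160:480,::-1],(800,600),interpolation=2))
E
```

```text
28 [[206.6 208.1]] [253.81459168 475.25870917] [[320.2 272.3]]
20 [[208.1 206.4]] [265.12776195 462.09648851] [[320.  248.7]]
15 [[209.  205.3]] [272.10703975 453.97650161] [[319.9 234.3]]
10 [[209.9 204.3]] [279.01722224 445.93690311] [[319.7 220.2]]
5 [[210.8 203.3]] [285.85933043 437.97650512] [[319.6 206.3]]
0 [[211.7 202.3]] [292.63436533 430.09414304] [[319.5 192.6]]
```

View pics/w21.png

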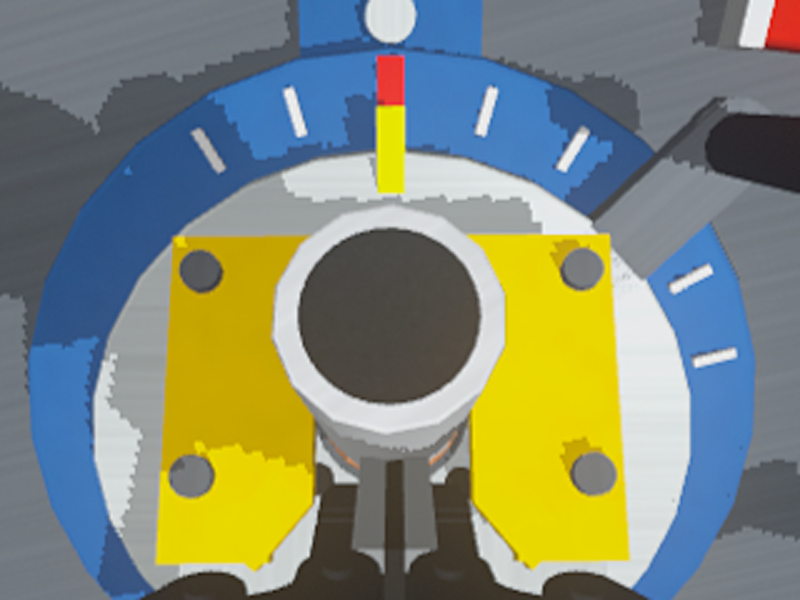

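```bash
python3 -m crank '[0,9,-5,0,0,0,1, 0,20,-11,0,0,0,1, 0,32,-20,0,0,0,1, 0,38,-50,0,0,0,1, 0,38,-85,0,0,0,1, 0,38,-120,0,0,0,1, 0,38,-150,0,0,0,1, 0,38,-150,0,0,0,1]'
python3 - <<'E'
from h import *
from seat import bed
from station import r
s,x,y,n=bed()
S=r.get_image("scene");W=r.get_image("wrist");o=r.get_obs();print(o["tool_pos"],o["ft_force"],o["time"])
cv2.imwrite("pics/w22.png",cv2.resize(W["frame"][60:240,200:440,::-1],(800,600),interpolation=2))
cv2.imwrite("pics/s22.png",cv2.resize(S["frame"][130:230,170:270,::-1],(600,600),interpolation=2))
for d in (0,5,10):
  p=[s+d/1e3*x+.1*n,s+d/1e3*x+.008*n+.032*x,s+d/1e3*x+.008*n+.017*x]
  print(d,(proj(S,p)-[170,130])*6,(proj(W,p)-[200,60])*3.333)
E
```

```text
time: 18.12
tool_pos: [0.547, -0.1593, 0.2691]
orientation: [0.789, 0.614, 0.006, 0.003]
ft_force: [1.0, -0.2, 0.4]
opening: -0.002
[ 0.5443367  -0.15734933  0.26405234] [-0.52970086 -0.52953435 -0.18571674] 18.2167
0 [[264.93143884 142.43984407]
 [234.10749227 464.07531443]
 [250.05340013 445.52317096]] [[395.41065929 158.54211146]
 [394.67400234 401.14115149]
 [394.2820523  355.67538065]]
5 [[259.62584648 147.19498268]
 [228.68746435 470.3812041 ]
 [244.78969767 451.64718498]] [[395.59142389 178.03195262]
 [394.80641007 416.50030053]
 [394.41183224 370.72970992]]
10 [[254.26735374 151.99753328]
 [223.21377779 476.74952249]
 [239.47464673 457.83093998]] [[395.77382543 197.69828612]
 [394.93971147 431.96311582]
 [394.54247935 385.88462968]]
```

View pics/w22.png

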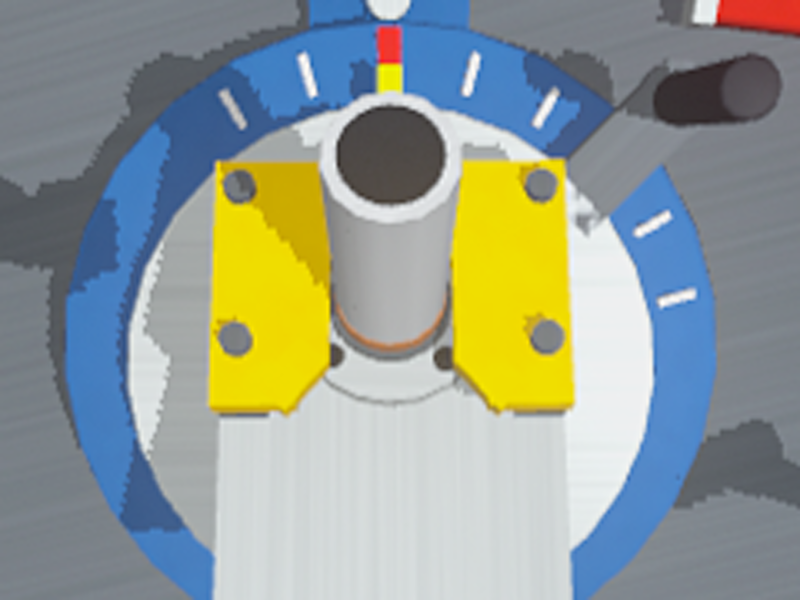

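View pics/s22.png

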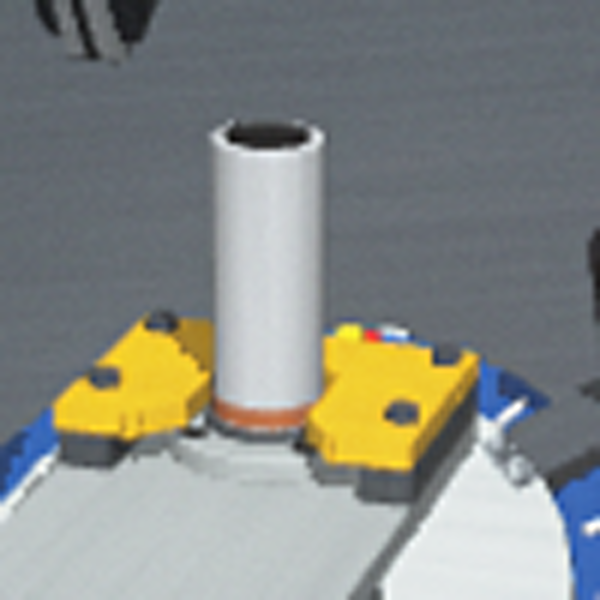

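```bash
python3 -m crank '[0,20,-20,0,0,0,1, 0,40,-40,0,0,0,1, 0,60,-60,0,0,0,1, 0,80,-60,0,0,0,1, 0,80,-60,0,0,0,1, 0,80,-60,0,0,0,1]'
python3 - <<'E'
from h import *
from station import r
W=r.get_image("wrist");cv2.imwrite("pics/w23.png",W["frame"][:,:,::-1])
T=r.get_image("top");cv2.imwrite("pics/t23.png",T["frame"][:,:,::-1]);print(r.get_obs()["ft_force"],r.get_obs()["time"])
E
```

```text
time: 18.72
tool_pos: [0.621, -0.1768, 0.3209]
orientation: [0.789, 0.614, 0.001, -0.002]
ft_force: [0.5, 0.1, 0.0]
opening: 0.001
[-0.13137955 -0.10498977  0.30005965] 18.8167
```

View pics/w23.png

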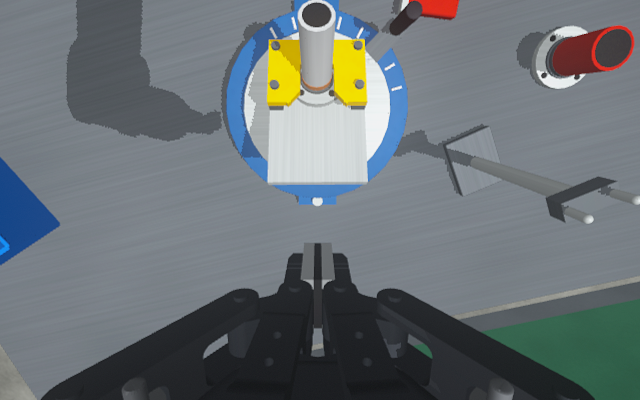

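View pics/t23.png

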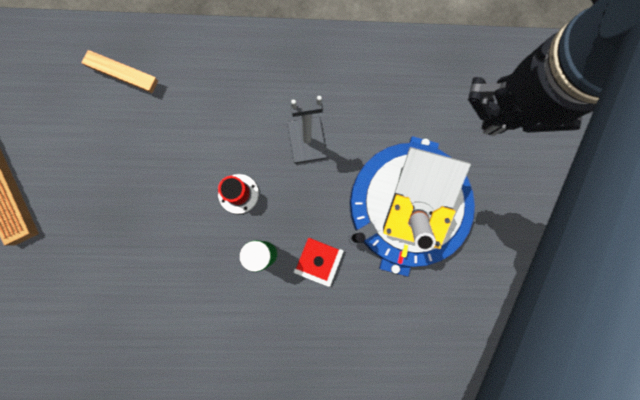

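```bash
python3 - <<'E'
from h import *
from seat import bed
from station import r
s,x,y,n=bed();T=r.get_image("top")
g=T["frame"][230:255,415:440].max(2);m,c,st=big(g<60);print(c+[415,230],st[4],proj(T,[s+.1*n,s+.005*x+.1*n]))
print(r.hand_in())
E
```

```text
[424.88135593 241.97457627] 118 [[423.89919656 241.09165973]
 [424.91328112 238.51770237]]
the job is handed in; nothing more can be done
None
```

The job is handed in at about 19 s of the 61 s; no verdict was reported, so what follows rests on my own checks.

- **Positioner:** I turned it two clicks by loosely caging the handle post in the jaws. I let go and it settled with the pointer at the red mark. It still stood there in every later picture.
- **Stub:** I gripped the slim stub, set it flat on the upper bed and slid it into the slot to about 28 mm short of home. A wrist joint (joint 6) was then almost at its limit, so I released the stub. I pushed it the rest of the way with shut fingers until it stopped; the force rose from 8 to 23 N with no further movement. Then I backed off.

**Last checks:**
- **Seating:** The wrist view puts the rear edge of the flange about 1 mm from where it should be at home. The top of the barrel agrees with its home position to about 1 to 2 mm in the wrist, scene and top views, so the tilt is small.
- **Clear of everything:** The gripper is clear, with the measured force near zero. The thick stub, can and magnet look unmoved in the top view.

**Disagreements:**
- The bed was felt about 2 mm higher than I had measured from the images.
- The shut fingertips appeared 10 to 15 mm short of the stated tool point in the pictures, so I lowered the push to suit.
- I checked the swivel angle only by eye at the end. An earlier rough reading of the pointer suggested about 2° more turn than the ideal 30°, which I put down to viewing angle.

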